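Bush the leaf jig and load it for drilling glass

TASK

Get the drill jig ready for the blue glass: with its leaf shut, press every bronze bushing that stands on the worktop fully home into a bore of the leaf (any bore, one each, head up, shoulder flush on the plate). Then swing the leaf right up, lay the pale green scrap slab on the bed lengthwise between the end pins, the card on it and the blue slab on top, all square and centred on one another, and swing the leaf gently shut over them, leaving the other things on the bench alone.

Things in the scene. Friction and masses are not known exactly. Their poses are not given: they have to be found in the camera images.
- jig: grey leaf drill jig fixed on the worktop: base plate 205 x 96 mm, 12 mm thick; origin on the worktop under the centre of the bed, its x runs along the jig from the handle end to the hinge end, y across, z up. The base reaches from 91 mm before the origin to 115 mm beyond it.
- bed (a point): centre of the bed, on the top face of the base plate (12 mm above the worktop), axes as the jig's. Four dowel pins (8 mm thick, 20 mm tall, pointed) stand at the bed's ends at x = +-59 mm, y = +-13 mm: 110 mm is free between the two ends. The sides at y are open for fingers.
- leaf (a joint): hinge of the leaf, the aluminium drill plate over the bed (158 x 66 mm, 16 mm thick): 0 = shut, lying level on its two front rests with its underside 25 mm above the bed and its top face 53 mm above the worktop; grows as the handle end swings up, to 1.6 rad (stop, upright). Stiff: it stays where it is left, and takes about 5 N at the handle. The hinge axis runs along the jig's y, 92 mm beyond the jig's origin in x and 45 mm above the worktop.
- leaf_handle (a point): middle of the black handle bar (10 mm thick, 47 mm clear between its arms, running along the jig's y) at the free end of the leaf, 202 mm from the hinge axis, level with it when shut; 27 mm are free between the bar and the leaf's edge
- bore1 (a point): mouth of bore 1 on the leaf's top face, z out of the bore; through hole 17.5 mm in diameter and 16 mm deep, with three steel spring ribs that grip a bushing: it drops in about 5 mm by hand and must then be pushed, against roughly 6 to 15 N, the last 9 mm. The bores are 36 mm apart in a row along the jig's x (bore 2 over the middle of the bed) and are alike.
- bore2 (a point): mouth of bore 2 on the leaf's top face, z out of the bore; through hole 17.5 mm in diameter and 16 mm deep, with three steel spring ribs that grip a bushing: it drops in about 5 mm by hand and must then be pushed, against roughly 6 to 15 N, the last 9 mm. The bores are 36 mm apart in a row along the jig's x (bore 2 over the middle of the bed) and are alike.
- bore3 (a point): mouth of bore 3 on the leaf's top face, z out of the bore; through hole 17.5 mm in diameter and 16 mm deep, with three steel spring ribs that grip a bushing: it drops in about 5 mm by hand and must then be pushed, against roughly 6 to 15 N, the last 9 mm. The bores are 36 mm apart in a row along the jig's x (bore 2 over the middle of the bed) and are alike.
- bushing1_head (a point): yellow bronze headed drill bushing, one of up to three alike (absent ones give none); stands head up on the worktop at the start. Body 16 mm diameter and 14 mm long below, head 22 mm diameter and 12 mm tall above, 26 mm overall, 40 g. This point is at the centre of the head, 20 mm above the foot; z points up out of the head.
- bushing1_shoulder (a point): the same bushing's point on its axis in the plane of the shoulder under the head, 14 mm above the foot
- bushing2_head (a point): yellow bronze headed drill bushing, one of up to three alike (absent ones give none); stands head up on the worktop at the start. Body 16 mm diameter and 14 mm long below, head 22 mm diameter and 12 mm tall above, 26 mm overall, 40 g. This point is at the centre of the head, 20 mm above the foot; z points up out of the head.
- bushing2_shoulder (a point): the same bushing's point on its axis in the plane of the shoulder under the head, 14 mm above the foot
- bushing3_head (a point): yellow bronze headed drill bushing, one of up to three alike (absent ones give none); stands head up on the worktop at the start. Body 16 mm diameter and 14 mm long below, head 22 mm diameter and 12 mm tall above, 26 mm overall, 40 g. This point is at the centre of the head, 20 mm above the foot; z points up out of the head.
- bushing3_shoulder (a point): the same bushing's point on its axis in the plane of the shoulder under the head, 14 mm above the foot
- backing_glass_mid (a point): pale green slab of scrap float glass, 100 g: 104 x 46 x 8 mm, lying flat; this point is at its centre, x along its length, z up. It lies on the worktop at the right of the jig at the start.
- backing_glass: the same piece; origin at the centre of its underside, x along its length
- card_mid (a point): tan stiff card separator, 30 g: 104 x 46 x 5 mm, lying flat; this point is at its centre, x along its length, z up. It lies on the worktop at the left of the jig at the start.
- card: the same piece; origin at the centre of its underside, x along its length
- blue_glass_mid (a point): cobalt blue slab of glass, 100 g, the piece to be drilled: 104 x 46 x 8 mm, lying flat; this point is at its centre, x along its length, z up. It lies on the worktop at the right of the jig at the start.
- blue_glass: the same piece; origin at the centre of its underside, x along its length
- tape_measure: yellow tape measure, a bystander that must be left alone
- flux_bottle: small brown dropper bottle, a bystander that must be left alone

How it is judged (in metres and radians):
On the way, in this order (a step that is already met when the one before it is completed fails the run):
1. every bushing is pressed home in a bore of the shut leaf (((x of bushing1_shoulder in the frame of bore1 between -0.002 and 0.002 m and y of bushing1_shoulder in the frame of bore1 between -0.002 and 0.002 m and z of bushing1_shoulder in the frame of bore1 between -0.002 and 0.0018 m and angle between the z axis of bushing1_shoulder and the z axis of bore1, either way round below 0.1 rad) or (x of bushing1_shoulder in the frame of bore2 between -0.002 and 0.002 m and y of bushing1_shoulder in the frame of bore2 between -0.002 and 0.002 m and z of bushing1_shoulder in the frame of bore2 between -0.002 and 0.0018 m and angle between the z axis of bushing1_shoulder and the z axis of bore2, either way round below 0.1 rad) or (x of bushing1_shoulder in the frame of bore3 between -0.002 and 0.002 m and y of bushing1_shoulder in the frame of bore3 between -0.002 and 0.002 m and z of bushing1_shoulder in the frame of bore3 between -0.002 and 0.0018 m and angle between the z axis of bushing1_shoulder and the z axis of bore3, either way round below 0.1 rad)) and ((x of bushing2_shoulder in the frame of bore1 between -0.002 and 0.002 m and y of bushing2_shoulder in the frame of bore1 between -0.002 and 0.002 m and z of bushing2_shoulder in the frame of bore1 between -0.002 and 0.0018 m and angle between the z axis of bushing2_shoulder and the z axis of bore1, either way round below 0.1 rad) or (x of bushing2_shoulder in the frame of bore2 between -0.002 and 0.002 m and y of bushing2_shoulder in the frame of bore2 between -0.002 and 0.002 m and z of bushing2_shoulder in the frame of bore2 between -0.002 and 0.0018 m and angle between the z axis of bushing2_shoulder and the z axis of bore2, either way round below 0.1 rad) or (x of bushing2_shoulder in the frame of bore3 between -0.002 and 0.002 m and y of bushing2_shoulder in the frame of bore3 between -0.002 and 0.002 m and z of bushing2_shoulder in the frame of bore3 between -0.002 and 0.0018 m and angle between the z axis of bushing2_shoulder and the z axis of bore3, either way round below 0.1 rad)) and ((x of bushing3_shoulder in the frame of bore1 between -0.002 and 0.002 m and y of bushing3_shoulder in the frame of bore1 between -0.002 and 0.002 m and z of bushing3_shoulder in the frame of bore1 between -0.002 and 0.0018 m and angle between the z axis of bushing3_shoulder and the z axis of bore1, either way round below 0.1 rad) or (x of bushing3_shoulder in the frame of bore2 between -0.002 and 0.002 m and y of bushing3_shoulder in the frame of bore2 between -0.002 and 0.002 m and z of bushing3_shoulder in the frame of bore2 between -0.002 and 0.0018 m and angle between the z axis of bushing3_shoulder and the z axis of bore2, either way round below 0.1 rad) or (x of bushing3_shoulder in the frame of bore3 between -0.002 and 0.002 m and y of bushing3_shoulder in the frame of bore3 between -0.002 and 0.002 m and z of bushing3_shoulder in the frame of bore3 between -0.002 and 0.0018 m and angle between the z axis of bushing3_shoulder and the z axis of bore3, either way round below 0.1 rad)) and value of joint leaf below 0.04 rad), for 0.2 s.
2. the leaf is swung up (value of joint leaf above 1.1 rad and ((x of bushing1_shoulder in the frame of bore1 between -0.002 and 0.002 m and y of bushing1_shoulder in the frame of bore1 between -0.002 and 0.002 m and z of bushing1_shoulder in the frame of bore1 between -0.002 and 0.0018 m and angle between the z axis of bushing1_shoulder and the z axis of bore1, either way round below 0.1 rad) or (x of bushing1_shoulder in the frame of bore2 between -0.002 and 0.002 m and y of bushing1_shoulder in the frame of bore2 between -0.002 and 0.002 m and z of bushing1_shoulder in the frame of bore2 between -0.002 and 0.0018 m and angle between the z axis of bushing1_shoulder and the z axis of bore2, either way round below 0.1 rad) or (x of bushing1_shoulder in the frame of bore3 between -0.002 and 0.002 m and y of bushing1_shoulder in the frame of bore3 between -0.002 and 0.002 m and z of bushing1_shoulder in the frame of bore3 between -0.002 and 0.0018 m and angle between the z axis of bushing1_shoulder and the z axis of bore3, either way round below 0.1 rad)) and ((x of bushing2_shoulder in the frame of bore1 between -0.002 and 0.002 m and y of bushing2_shoulder in the frame of bore1 between -0.002 and 0.002 m and z of bushing2_shoulder in the frame of bore1 between -0.002 and 0.0018 m and angle between the z axis of bushing2_shoulder and the z axis of bore1, either way round below 0.1 rad) or (x of bushing2_shoulder in the frame of bore2 between -0.002 and 0.002 m and y of bushing2_shoulder in the frame of bore2 between -0.002 and 0.002 m and z of bushing2_shoulder in the frame of bore2 between -0.002 and 0.0018 m and angle between the z axis of bushing2_shoulder and the z axis of bore2, either way round below 0.1 rad) or (x of bushing2_shoulder in the frame of bore3 between -0.002 and 0.002 m and y of bushing2_shoulder in the frame of bore3 between -0.002 and 0.002 m and z of bushing2_shoulder in the frame of bore3 between -0.002 and 0.0018 m and angle between the z axis of bushing2_shoulder and the z axis of bore3, either way round below 0.1 rad)) and ((x of bushing3_shoulder in the frame of bore1 between -0.002 and 0.002 m and y of bushing3_shoulder in the frame of bore1 between -0.002 and 0.002 m and z of bushing3_shoulder in the frame of bore1 between -0.002 and 0.0018 m and angle between the z axis of bushing3_shoulder and the z axis of bore1, either way round below 0.1 rad) or (x of bushing3_shoulder in the frame of bore2 between -0.002 and 0.002 m and y of bushing3_shoulder in the frame of bore2 between -0.002 and 0.002 m and z of bushing3_shoulder in the frame of bore2 between -0.002 and 0.0018 m and angle between the z axis of bushing3_shoulder and the z axis of bore2, either way round below 0.1 rad) or (x of bushing3_shoulder in the frame of bore3 between -0.002 and 0.002 m and y of bushing3_shoulder in the frame of bore3 between -0.002 and 0.002 m and z of bushing3_shoulder in the frame of bore3 between -0.002 and 0.0018 m and angle between the z axis of bushing3_shoulder and the z axis of bore3, either way round below 0.1 rad))), for 0.2 s.
3. the green scrap slab lies on the bed between the pins, let go (x of backing_glass_mid in the frame of bed between -0.009 and 0.009 m and y of backing_glass_mid in the frame of bed between -0.008 and 0.008 m and z of backing_glass_mid in the frame of bed between 0.0015 and 0.0065 m and angle between the x axis of backing_glass and the x axis of jig, either way round below 0.14 rad and angle between backing_glass_mid's own z axis and vertical below 0.06 rad and contact force between the fingers and backing_glass below 0.05 N and linear speed of backing_glass below 0.03 m/s and value of joint leaf above 1.1 rad), for 0.2 s.
4. the card lies on the green slab, let go (all of step 3 and x of card_mid in the frame of bed between -0.009 and 0.009 m and y of card_mid in the frame of bed between -0.008 and 0.008 m and z of card_mid in the frame of bed between 0.008 and 0.013 m and angle between the x axis of card and the x axis of jig, either way round below 0.14 rad and angle between card_mid's own z axis and vertical below 0.06 rad and contact force between the fingers and card below 0.05 N and linear speed of card below 0.03 m/s), for 0.2 s.
5. the blue slab lies on the card, let go (all of step 4 and x of blue_glass_mid in the frame of bed between -0.009 and 0.009 m and y of blue_glass_mid in the frame of bed between -0.008 and 0.008 m and z of blue_glass_mid in the frame of bed between 0.0145 and 0.0195 m and angle between the x axis of blue_glass and the x axis of jig, either way round below 0.14 rad and angle between blue_glass_mid's own z axis and vertical below 0.06 rad and contact force between the fingers and blue_glass below 0.05 N and linear speed of blue_glass below 0.03 m/s), for 0.2 s.
At the end, for the whole second after the job is handed in: Leaf shut (under 0.04 rad), at rest; each bushing's shoulder within 1.8 mm of the leaf's face, 2 mm of a bore's axis; green slab on the bed, card on it, blue slab on that, each within 9 mm along and 8 mm across of the bed's centre, square within 8 degrees, flat, at rest (all of step 1 and x of backing_glass_mid in the frame of bed between -0.009 and 0.009 m and y of backing_glass_mid in the frame of bed between -0.008 and 0.008 m and z of backing_glass_mid in the frame of bed between 0.0015 and 0.0065 m and angle between the x axis of each of backing_glass, card, blue_glass and the x axis of jig, either way round below 0.14 rad and angle between each of backing_glass_mid, card_mid, blue_glass_mid's own z axis and vertical below 0.06 rad and contact force between the fingers and backing_glass below 0.05 N and linear speed of each of backing_glass, card, blue_glass below 0.03 m/s and x of card_mid in the frame of bed between -0.009 and 0.009 m and y of card_mid in the frame of bed between -0.008 and 0.008 m and z of card_mid in the frame of bed between 0.008 and 0.013 m and contact force between the fingers and card below 0.05 N and x of blue_glass_mid in the frame of bed between -0.009 and 0.009 m and y of blue_glass_mid in the frame of bed between -0.008 and 0.008 m and z of blue_glass_mid in the frame of bed between 0.0145 and 0.0195 m and contact force between the fingers and blue_glass below 0.05 N and velocity of joint leaf between -0.05 and 0.05 rad/s); the robot touches nothing.
It fails at once if the leaf is slammed shut (faster than 2.5 rad/s) (velocity of joint leaf below -2.5 rad/s).
It fails at once if a bystander is shifted by more than 3 cm (distance of any of tape_measure, flux_bottle from where it was at the start of the episode above 0.03 m).
Of bushing1, bushing2, bushing3 only 2 to 3 are there at a start; the rules pass over those that are not, and their reading is None.
At some moment in a run one of backing_glass, blue_glass may be knocked a few centimetres aside while the robot is not near it.
It also fails if it takes over 210 s, if anything falls off the work surface, if the arm or the gripper's body presses on something with over 40 N, if the wrist force passes 120 N, or if a joint passes its speed limit or range.

ROBOT

A 7-joint arm with a two-finger parallel gripper is mounted at the origin on a cart in front of the work surface, level with it; the furniture and walls round the work are solid. World frame = base frame: x ahead of the robot, y to its left, z up, the work surface at z = 0. Lengths are in m, angles in degrees, forces in N, time in s.
With the tool pointing down it reaches from about 0.425 to 0.95 m from the base axis. Payload 4.7 kg.
Tool frame: the origin (TCP) lies on the centre line of the jaws, within the pads' length; the fingertips stand 19 mm ahead of it and the grasp point (between the pads) is the TCP; z points along the fingers, y is the direction in which the jaws open and shut (so a half turn about z gives the same grasp; the last joint's range is limited). The gripper opens to 85 mm and grips with 20 to 120 N. Pads are 22 mm wide; open, the fingers measure 114 mm over their backs; the gripper's body (76 mm by 85 mm) begins 54 mm behind the grasp point. The pads swing forward as they close: fully open they stand 13 mm farther back than shut.
Start: joints at [-70.869, 26.849, -2.785, 87.806, 1.381, 65.374, -4.715], TCP at [0.24, 0.631, 0.25] pointing down, gripper open.
Joint ranges: [-148.3, 148.3], [-19.14, 114.17], [-79.39, 73.82], [5.75, 140.21], [-59.74, 239.74], [12.07, 113.84], [-152.46, 152.46]. Speed limits (degrees/s): [147.25, 147.25, 180, 180, 180, 180, 180].

INTERFACE

Orientations are given as [roll, pitch, yaw] about the fixed x, y, z axes, in that order (R = Rz(yaw) Ry(pitch) Rx(roll)).
In Python, from station import arm gives the robot as it stands.
- The arm moves only by the tool carry_out, never from a script. Its argument "deltas" is a list of rows, each a list of 2 entries, a list of its own where there are three numbers: the shift along the tool's x, y, z each as a share of 8 cm, from -1 to 1, then the turn, a rotation vector about the tool's x, y, z each as a share of pi/2 rad, from -1 to 1. A call has 1 to 8 rows; each row is the pose to reach, as a shift and turn from the pose commanded when the call began, along the tool's axes at that moment; what a row does not reach only later rows make up. A row lasts 1/8 s, in which the tool goes at most 62.5 mm and 10.7 degrees, less where a joint would pass 70% of its speed; a pose out of reach is approached as far as the arm can. A call with a number of a shift or a turn outside -1 to 1 is refused whole. A call with a gripper value outside its range is refused whole. "gripper" is the closure, from -1 (fully open) to 1 (shut), set as the call begins (left out, the last holds). The fingers move at their own pace and stop on an object; the grip force is fixed at half the most. Time passes only in rows, so rows that repeat a pose let the fingers close. It gives the time, the measured TCP pose, the force and the opening at its end, in the units of the state.
- arm.get_state(): the state, without advancing time (a new reading comes with each control period).
- arm.grab_frame(name): name is "scene" or "top" or "wrist"; returns the picture (420x560x3 uint8, blue, green, red); there is no depth.
- arm.get_calibration(name): a dict with "fx", "fy", "cx", "cy" (pixels), "R" (3x3) and "t" (3): a world point X has camera coordinates R X + t; the wrist camera has in their place "hand_eye" (4x4, takes a point from camera to tool coordinates, whose origin is the TCP and whose axes are the flange's). Camera axes: x right, y down, z forward; pixel columns grow to the right and rows downward; lengths in m; the calibration is good to about 2 mm. The wrist camera is an equidistant fisheye: a pixel r from the principal point sees the ray r / f radians off the axis. A picture is of the moment at which its call begins: read the wrist's pose just before it. get_calibration takes no time and is no camera call.
- arm.job_done(): hands the job in, once; it reports no verdict.
The state is a dict: "time": time; "joint_positions": joint angles; "qd": joint speeds; "effort": joint torques, N m; "eef_pos": TCP position; "tcp_rot": TCP orientation; "wrist_force": force on the tool from outside, world axes, zero at the start; "ft_torque": the same for the moment, N m; "finger_gap": opening from 0.0 (shut) to 1.0 (fully open).
Only numpy, scipy, OpenCV 4.12 (cv2) and the standard library are available. Lean on these libraries where they do the work, as an engineer would, in place of code of your own. Each camera call takes 0.05 s, during which the arm holds its last target. There are 200 camera calls.

## Working session

There is one attempt and no reset: what is moved stays moved. The work goes in short steps, Python scripts to look and compute and a tool call to move; the robot and the scene stay as the last step left them, time stands still between calls to the robot, and variables do not carry over. Pictures are saved under pics/ and viewed, about 12 in all and at most 16, crops included, and the job is handed in when it is done.

Besides the shell and the picture viewer there is one more tool, called in YAML: its name, and indented under it one key for each argument. carry_out: Moves the arm, as the interface text tells. Its arguments: {"type":"object","properties":{"deltas":{"type":"array"},"gripper":{"type":"number"}},"required":["deltas"]}

```bash
ls; mkdir -p pics
python3 - <<'E'
from station import arm
import cv2
s=arm.get_state()
for k,v in s.items(): print(k,v)
for n in("scene","top","wrist"):
    print(n,arm.get_calibration(n))
    cv2.imwrite(f"pics/{n}0.png",arm.grab_frame(n))
E
```

```text
pics
time 0.0
joint_positions [-70.86731777  26.897849    -2.78503499  87.87524902   1.38013706
  65.37361736  -4.71663723]
qd [-0.02810911  0.00795221  0.0385579   0.02905624  0.03837797 -0.05096987
  0.00557199]
effort [ 2.48381357e-04 -5.10314369e+01 -4.65919368e-02 -2.37716085e+01
  1.06330440e-02  7.31129971e-03 -1.18324107e-05]
eef_pos [0.23935319 0.63054599 0.24924375]
tcp_rot [-1.79886856e+02  3.20315739e-03  1.59212494e+02]
wrist_force [-0.4548283  -0.2822378  -0.89495227]
ft_torque [ 0.05606046 -0.01247152 -0.01525458]
finger_gap 0.9985759354893051
scene {'fx': 529.2313463585564, 'fy': 529.2313463585564, 'cx': 279.80333912538975, 'cy': 212.45268336719602, 'R': array([[ 0.14867028, -0.98888536,  0.00170298],
       [-0.81060557, -0.12285349, -0.57256059],
       [ 0.566406  ,  0.0837423 , -0.81986064]]), 't': array([-0.08135161,  0.46832755,  1.32690409])}
top {'fx': 476.2064926547399, 'fy': 476.2064926547399, 'cx': 280.0705524532842, 'cy': 207.66680141599676, 'R': array([[ 0.0233417 , -0.99972608,  0.00170933],
       [-0.99144827, -0.02336795, -0.12839109],
       [ 0.12839587,  0.00130216, -0.99172214]]), 't': array([0.01169668, 0.54936132, 1.0799659 ])}
wrist {'fx': 325.19226210127806, 'fy': 325.19226210127806, 'cx': 280.0958071715918, 'cy': 213.5643762620094, 'hand_eye': array([[-1.60040143e-04, -9.62545223e-01, -2.71121132e-01,
         6.98413125e-02],
       [ 9.99999921e-01, -2.52814458e-04,  3.07261991e-04,
         6.21040029e-04],
       [-3.64296903e-04, -2.71121062e-01,  9.62545187e-01,
        -1.22549273e-01],
       [ 0.00000000e+00,  0.00000000e+00,  0.00000000e+00,
         1.00000000e+00]])}
```

View pics/top0.png

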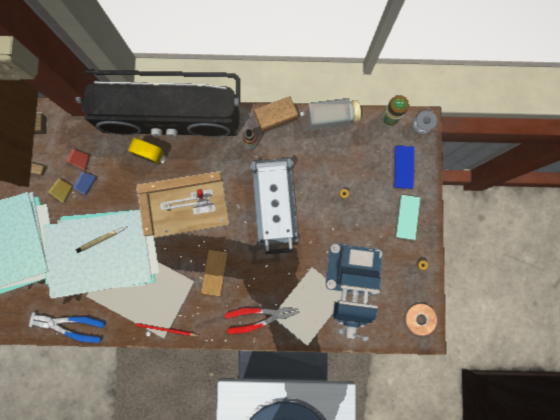

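View pics/scene0.png

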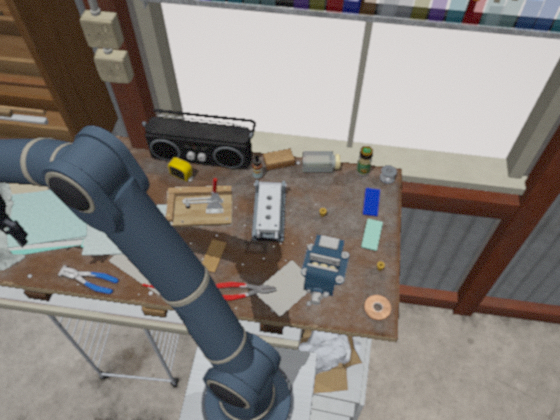

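```bash
cat > h.py <<'E'
import numpy as np, cv2
from scipy.spatial.transform import Rotation as Ro
from station import arm
CAL={n:arm.get_calibration(n) for n in("scene","top","wrist")}
def tool(s=None):
    s=s or arm.get_state()
    return np.array(s["eef_pos"]),Ro.from_euler("xyz",s["tcp_rot"],degrees=True).as_matrix()
def cast(n,uv,z,pose=None):
    "pixel(s) -> world points on plane z"
    uv=np.atleast_2d(np.asarray(uv,float)); c=CAL[n]
    a=(uv-[c["cx"],c["cy"]])/[c["fx"],c["fy"]]
    if n=="wrist":
        th=np.linalg.norm(a,axis=1,keepdims=True); d=np.hstack([a/np.maximum(th,1e-9)*np.sin(th),np.cos(th)])
        H=c["hand_eye"]; p,R=pose
        d=d@(R@H[:3,:3]).T; o=p+R@H[:3,3]
    else:
        d=np.hstack([a,np.ones((len(a),1))])@c["R"]; o=-c["R"].T@c["t"]
    return o+d*((z-o[2])/d[:,2])[:,None]
def pixw(X,pose):
    "world -> wrist pixel"
    c=CAL["wrist"];H=c["hand_eye"];p,R=pose
    q=H[:3,:3].T@(R.T@(np.asarray(X)-p)-H[:3,3]); th=np.arctan2(np.hypot(q[0],q[1]),q[2]); f=q[:2]/np.hypot(q[0],q[1])*th*c["fx"]
    return f+[c["cx"],c["cy"]]
def grab(n,name=None):
    p=tool(); im=arm.grab_frame(n)
    if name: cv2.imwrite(f"pics/{name}.png",im)
    return im,p
def blobs(im,lo,hi,amin=20):
    m=cv2.inRange(cv2.cvtColor(im,cv2.COLOR_BGR2HSV),lo,hi)
    cs,_=cv2.findContours(m,cv2.RETR_EXTERNAL,cv2.CHAIN_APPROX_NONE)
    return sorted([c for c in cs if cv2.contourArea(c)>=amin],key=cv2.contourArea,reverse=True)
def rect(n,c,z,pose=None):
    "contour -> rectangle on plane z: centre, sizes(mm), yaw of the long side(deg, -90..90)"
    P=cast(n,c.reshape(-1,2),z,pose)[:,:2]
    (x,y),(w,h),a=cv2.minAreaRect((P*1000).astype(np.float32))
    if w<h: w,h,a=h,w,a+90
    return np.round([x,y,w,h,(a+90)%180-90],1)
def rel(pos,yaw,s=None):
    "shift (share of 8cm) and turn share to a pointing-down target pose"
    p,R=tool(s); Rt=Ro.from_euler("xyz",[180,0,yaw],degrees=True).as_matrix()
    return np.round(R.T@(np.array(pos)-p)/.08,3),np.round(Ro.from_matrix(R.T@Rt).as_rotvec()/(np.pi/2),3)
E
python3 - <<'E'
from h import *
im=cv2.imread("pics/top0.png")
hsv=cv2.cvtColor(im,cv2.COLOR_BGR2HSV)
for q in [(344,193),(344,189),(423,265),(404,167),(408,217),(214,272),(145,150)]: print(q,hsv[q[1],q[0]])
for nm,lo,hi,z in [("bush",(15,120,100),(30,255,255),.02),("green",(70,60,120),(90,160,255),.008),("blue",(112,150,60),(125,255,255),.008),("card",(10,100,80),(20,200,200),.005)]:
    for c in blobs(im,lo,hi,8)[:8]: 
        x,y,w,h=cv2.boundingRect(c); print(nm,(x,y,w,h),rect("top",c,z))
c=np.array([[275,190],[274,203],[276,216]]); print("bores",cast("top",[[272,188],[274,203],[276,218]],.053))
big=cv2.resize(im[140:280,190:450],None,fx=3,fy=3,interpolation=cv2.INTER_CUBIC);cv2.imwrite("pics/topcrop.png",big)
E
```

```text
(344, 193) [ 18 105  61]
(344, 189) [ 20 162 172]
(423, 265) [ 20 142  72]
(404, 167) [114 207 182]
(408, 217) [ 81  67 223]
(214, 272) [ 17 131 107]
(145, 150) [ 26 255 224]
bush (201, 250, 25, 46) [394.7 174.9 101.6  44.6  -7.6]
bush (128, 138, 33, 24) [686.  355.4  76.6  38.2  70.6]
bush (49, 179, 23, 23) [581.9 549.9  42.6  42.2 -29.1]
bush (391, 96, 18, 17) [ 813.3 -261.2   41.6   40.6  -88.6]
bush (418, 260, 10, 10) [ 424.7 -311.7   21.4   20.9  -88.7]
bush (339, 189, 10, 10) [ 589.2 -126.4   22.3   20.3  -44.4]
green (396, 196, 24, 43) [ 537.6 -281.3  102.3   44.5   -7.3]
green (60, 211, 68, 9) [524.1 470.5 160.3   8.1 -83.4]
green (0, 282, 33, 12) [352.5 641.   77.5   9.1 -70.7]
green (34, 197, 6, 9) [555.2 609.9  20.3  11.1  16.1]
green (151, 274, 4, 8) [379.6 321.   16.5   7.1   3.3]
blue (394, 146, 20, 42) [ 660.4 -273.5  103.3   45.2   -2. ]
card (69, 163, 159, 73) [564.5 338.9 382.7 166.1  86.1]
card (0, 288, 262, 62) [284.5 369.3 613.8 128.5  89.9]
card (254, 97, 44, 34) [789.3  41.4  99.4  64.2 -68.8]
card (201, 250, 27, 47) [393.1 177.5 107.8  47.8  -7.1]
card (293, 232, 24, 50) [437.2 -31.9 117.1  52.8  -6.3]
card (439, 165, 7, 188) [ 4.458e+02 -3.600e+02  4.422e+02  1.280e+01 -2.000e-01]
card (390, 96, 19, 17) [ 818.8 -263.9   44.7   41.1  -88.6]
card (189, 298, 28, 16) [313.9 204.   63.9  34.   68.2]
bores [[0.59215787 0.04432293 0.053     ]
 [0.55718461 0.03881324 0.053     ]
 [0.52249527 0.03334827 0.053     ]]
```

View pics/topcrop.png

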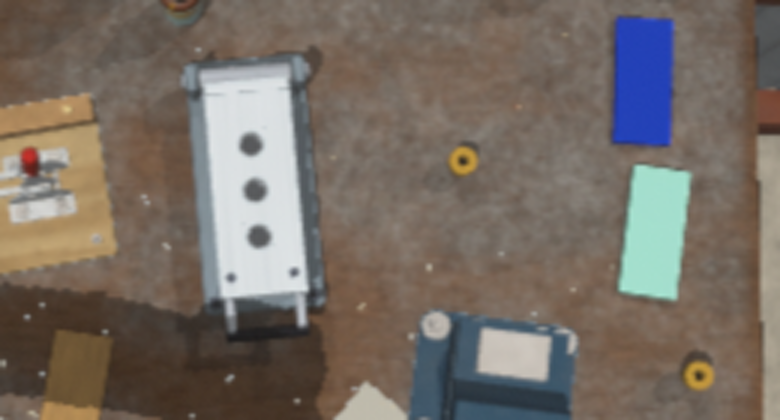

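The top view shows the jig with its bores at crop (251,144), (255,190) and (259,237), and its handle at (267,332). There are two bushings, at crop (462,160) and (699,375). Blue, green and card measure the right sizes. I'll move over the jig and square up the tool.

carry_out:
  deltas:
    - [[-0.5,-0.5,0],[0,0,0]]
    - [[-1,-1,0],[0,0,0]]

```text
time: 0.4
eef_pos: [0.2861, 0.5267, 0.2496]
tcp_rot: [-180.0, 0.0, 159.3]
wrist_force: [1.2, -0.1, -0.5]
finger_gap: 1.002
```

carry_out:
  deltas:
    - [[-0.5,-0.5,0],[0,0,0]]
    - [[-1,-1,0],[0,0,0]]

```text
time: 0.65
eef_pos: [0.3329, 0.4228, 0.2501]
tcp_rot: [-180.0, 0.0, 159.2]
wrist_force: [1.3, 0.1, -0.7]
finger_gap: 1.0
```

carry_out:
  deltas:
    - [[-0.5,-0.5,0],[0,0,0]]
    - [[-1,-1,0],[0,0,0]]

```text
time: 0.9
eef_pos: [0.3792, 0.3197, 0.2503]
tcp_rot: [180.0, 0.0, 159.2]
wrist_force: [0.9, -0.1, 0.0]
finger_gap: 1.001
```

carry_out:
  deltas:
    - [[-0.5,-0.5,0],[0,0,0]]
    - [[-1,-1,0],[0,0,0]]

```text
time: 1.15
eef_pos: [0.4256, 0.2165, 0.2503]
tcp_rot: [180.0, 0.0, 159.2]
wrist_force: [1.3, 0.3, 0.2]
finger_gap: 0.998
```

carry_out:
  deltas:
    - [[-0.5,-0.5,0],[0,0,0]]
    - [[-1,-1,0],[0,0,0]]

```text
time: 1.4
eef_pos: [0.4719, 0.1134, 0.2504]
tcp_rot: [180.0, 0.0, 159.2]
wrist_force: [1.2, 0.8, 0.3]
finger_gap: 1.0
```

carry_out:
  deltas:
    - [[-0.5,-0.5,0],[0,0,-0.1]]
    - [[-1,-1,0],[0,0,-0.2]]
    - [[-1,-1,0],[0,0,-0.287]]
    - [[-1,-1,0],[0,0,-0.287]]
    - [[-1,-1,0],[0,0,-0.287]]

```text
time: 2.02
eef_pos: [0.5176, 0.0129, 0.2501]
tcp_rot: [180.0, -0.0, -175.0]
wrist_force: [-0.1, -0.1, -0.0]
finger_gap: 1.0
```

Run:
```python
from h import *
s=arm.get_state();print(s["time"],s["eef_pos"],s["tcp_rot"],np.round(s["joint_positions"],0))
im,p=grab("wrist","w1")
```

```text
2.025 [0.51760249 0.01286417 0.25011188] [ 1.79975933e+02 -2.72010582e-02 -1.74982560e+02] [-18.  12.  15. 110.  -4.  59.  93.]
```

View pics/w1.png

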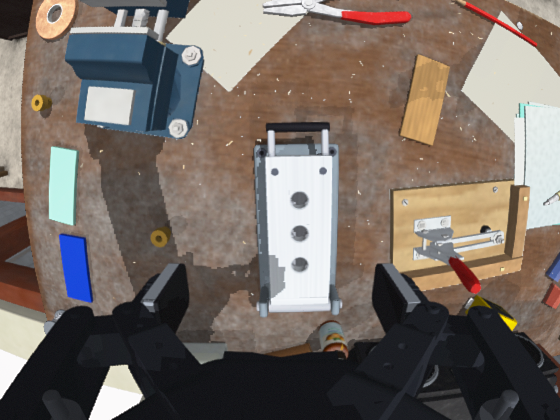

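The wrist view shows the leaf with bores at about (300,200), (300,233) and (300,265), and the handle at (298,127). The bushings are at (160,238) and (40,103).

```bash
cat >> h.py <<'E'
def bores(im,pose,z=.053,roi=(180,290,275,325)):
    "dark round holes of the leaf -> pixel centre, world xy (mm), diameter(mm)"
    g=cv2.GaussianBlur(cv2.cvtColor(im,cv2.COLOR_BGR2GRAY),(3,3),0); r0,r1,c0,c1=roi
    m=(g[r0:r1,c0:c1]<150).astype(np.uint8)*255
    cs,_=cv2.findContours(m,cv2.RETR_EXTERNAL,cv2.CHAIN_APPROX_NONE); out=[]
    for c in cs:
        P=cast("wrist",c.reshape(-1,2)+[c0,r0],z,pose)[:,:2]*1000
        if len(P)<15: continue
        (x,y),(a,b),_=cv2.fitEllipse(P.astype(np.float32))
        if 11<a<24 and 13<b<24: out.append([x,y,a,b])
    return np.round(sorted(out),1)
E
python3 - <<'E'
from h import *
s=arm.get_state(); pose=tool(s)
im=cv2.imread("pics/w1.png"); B=bores(im,pose); print(B)
print("dir",np.degrees(np.arctan2(B[-1,1]-B[0,1],B[-1,0]-B[0,0])),np.linalg.norm(B[-1,:2]-B[0,:2]))
for nm,lo,hi,z in [("bush",(15,120,100),(30,255,255),.026),("green",(70,60,120),(90,160,255),.008),("blue",(112,150,60),(125,255,255),.008),("card",(10,100,80),(20,220,230),.005)]:
    for c in blobs(im,lo,hi,60)[:5]:
        print(nm,cv2.boundingRect(c),rect("wrist",c,z,pose))
print("handle",cast("wrist",[[270,127],[298,127],[327,127]],.05,pose)*1000)
E
```

```text
[[521.5  34.   14.9  16.1]
 [557.   38.5  14.1  16. ]
 [592.6  42.5  14.2  15.1]]
dir 6.817350994104897 71.60628464038616
bush (400, 55, 50, 91) [398.8 167.4  97.8  43.5  -7.3]
bush (151, 230, 16, 17) [ 588.6 -124.9   20.9   19.6   -1.8]
bush (31, 95, 21, 16) [ 425.7 -300.9   37.1   19.7   85.8]
bush (500, 314, 17, 17) [687.4 393.8  56.3  17.   54. ]
blue (59, 234, 34, 69) [ 659.1 -270.4  104.6   48.6   -1.7]
card (212, 36, 273, 143) [414.2  96.6 342.8 161.4 -81.9]
card (462, 185, 98, 108) [580.1 387.6 194.  151.7  59.4]
card (393, 202, 116, 25) [532.2 246.2 183.   29.2 -82.4]
card (503, 1, 57, 74) [261.8 351.4 118.6  77.1  89.3]
card (401, 265, 61, 26) [624.  234.1 100.4  36.8 -84.6]
handle [[451.83501589  -1.52513382  50.        ]
 [449.35824424  25.84523779  50.        ]
 [446.32432729  54.43013895  50.        ]]
```

carry_out:
  deltas:
    - [[-0.4,-0.45,0.1],[0,0,-0.018]]
    - [[-0.73,-0.9,0.2],[0,0,-0.018]]
    - [[-0.73,-0.9,0.2],[0,0,-0.018]]

```text
time: 2.45
eef_pos: [0.5833, -0.0569, 0.2335]
tcp_rot: [-179.9, -0.1, -173.6]
wrist_force: [0.6, 0.7, 0.2]
finger_gap: 1.001
```

carry_out:
  deltas:
    - [[0,-0.45,0.45],[0,0,0]]
    - [[0,-0.9,0.9],[0,0,0]]
    - [[0,-0.9,0.9],[0,0,0]]

```text
time: 2.82
eef_pos: [0.5882, -0.1276, 0.1596]
tcp_rot: [180.0, -0.4, -173.6]
wrist_force: [-0.2, -0.7, 0.5]
finger_gap: 1.0
```

carry_out:
  deltas:
    - [[0,0,0.45],[0,0,0]]
    - [[0,0,0.9],[0,0,0]]
    - [[0,0,0.9],[0,0,0]]
    - [[0,0,0.9],[0,0,0]]

```text
time: 3.32
eef_pos: [0.592, -0.125, 0.0921]
tcp_rot: [-180.0, 0.2, -173.3]
wrist_force: [0.1, 0.6, 0.1]
finger_gap: 0.998
```

```bash
cat >> h.py <<'E'
def bush(im,pose,z=.026):
    out=[]
    for c in blobs(im,(13,90,70),(32,255,255),300):
        P=cast("wrist",c.reshape(-1,2),z,pose)[:,:2]*1000
        (x,y),(a,b),_=cv2.fitEllipse(cv2.convexHull(P.astype(np.float32))); out.append(np.round([x,y,a,b,*cv2.minEnclosingCircle(c)[0]],1))
    return out
E
python3 - <<'E'
from h import *
s=arm.get_state();print(s["time"],s["eef_pos"],s["tcp_rot"])
im,p=grab("wrist","w2"); print(*bush(im,p),sep="\n")
E
```

```text
3.325 [ 0.59199347 -0.1250215   0.0920596 ] [-1.79998898e+02  1.52064344e-01 -1.73255607e+02]
[ 587.6 -126.1   21.7   25.4  277.5  231.1]
[742.   52.5  34.7  97.5 441.5 405.3]
```

View pics/w2.png

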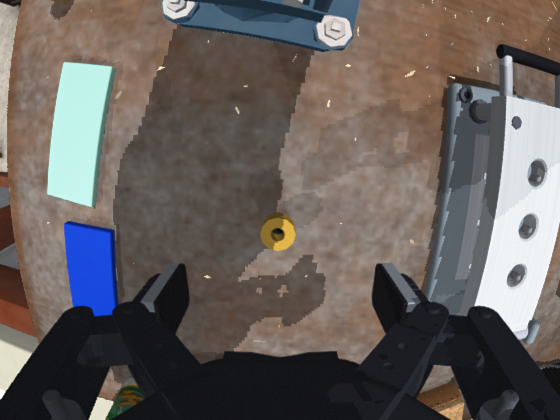

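```bash
cat >> h.py <<'E'
from scipy.optimize import least_squares
def circ(P,r=None):
    "robust circle through points (mm); r fixed if given -> cx,cy,r,rms"
    x0=[*P.mean(0)]+([] if r else [10])
    f=lambda q:np.hypot(P[:,0]-q[0],P[:,1]-q[1])-(r or q[2])
    o=least_squares(f,x0,loss="soft_l1",f_scale=.3)
    return *o.x[:2],(r or o.x[2]),np.sqrt(np.mean(f(o.x)**2))
def bush2(im,pose,z=.026,near=None):
    "head's far half rim (visible edge of top face) -> centre"
    cam=(pose[0]+pose[1]@CAL["wrist"]["hand_eye"][:3,3])[:2]*1000; out=[]
    for c in blobs(im,(13,90,70),(32,255,255),300):
        P=cast("wrist",c.reshape(-1,2),z,pose)[:,:2]*1000; m=P.mean(0); d=(m-cam)/np.linalg.norm(m-cam)
        if np.ptp(P,0).max()>32: continue
        out.append(np.round(circ(P[(P-m)@d>1],11.),2))
    return out
E
python3 - <<'E'
from h import *
s=arm.get_state();pose=tool(s)
im=cv2.imread("pics/w2.png"); print(bush2(im,pose))
b=bush2(im,pose)[0]
print(rel([b[0]/1000,b[1]/1000,.0355],-173.4,s))
E
```

```text
[array([ 5.8903e+02, -1.2633e+02,  1.1000e+01,  2.3000e-01])]
(array([ 0.043, -0.006,  0.711]), array([-0.   ,  0.002,  0.001]))
```

carry_out:
  deltas:
    - [[0.043,-0.006,0.35],[0,0,0]]
    - [[0.043,-0.006,0.72],[0,0,0]]
    - [[0.043,-0.006,0.72],[0,0,0]]
    - [[0.043,-0.006,0.72],[0,0,0]]

```text
time: 3.88
eef_pos: [0.5888, -0.1271, 0.0345]
tcp_rot: [-180.0, 0.2, -173.3]
wrist_force: [0.2, -0.1, 0.2]
finger_gap: 1.001
```

carry_out:
  deltas:
    - [[0,0,0],[0,0,0]]
    - [[0,0,0],[0,0,0]]
    - [[0,0,0],[0,0,0]]
    - [[0,0,0],[0,0,0]]
    - [[0,0,0],[0,0,0]]
    - [[0,0,0],[0,0,0]]
    - [[0,0,0],[0,0,0]]
    - [[0,0,0],[0,0,0]]
  gripper: 1

```text
time: 4.88
eef_pos: [0.5877, -0.127, 0.0332]
tcp_rot: [180.0, 0.0, -173.3]
wrist_force: [-1.2, 0.0, 5.4]
finger_gap: 0.225
```

carry_out:
  deltas:
    - [[0,0,-0.4],[0,0,0]]
    - [[0,0,-0.9],[0,0,0]]
    - [[0,0,-0.9],[0,0,0]]
    - [[0,0,-0.9],[0,0,0]]

```text
time: 5.38
eef_pos: [0.5868, -0.1267, 0.1039]
tcp_rot: [180.0, -0.1, -173.3]
wrist_force: [0.3, 0.1, -0.7]
finger_gap: 0.225
```

Run:
```python
from h import *
s=arm.get_state();print(s["time"],s["eef_pos"],s["tcp_rot"],s["finger_gap"],s["wrist_force"])
im,p=grab("wrist","w3"); print(bush(im,p))
print(bores(im,p,roi=(0,420,300,560)))
cv2.imwrite("pics/w3c.png",cv2.resize(im[150:420,120:560],None,fx=1.8,fy=1.8))
```

```text
5.375 [ 0.58676041 -0.12671956  0.10388712] [ 1.79969344e+02 -7.48517818e-02 -1.73329889e+02] 0.22462814574796094 [ 0.33375733  0.13081682 -0.65392049]
[array([ 622.5, -121.2,   31.3,   44.8,  280.5,  279.6]), array([ 431.7, -301.6,   16.5,   38.4,   66. ,    2. ])]
[[522.3  32.3  14.5  17.7]
 [557.8  35.9  14.6  16.6]
 [593.   39.7  15.2  16.1]]
```

View pics/w3c.png

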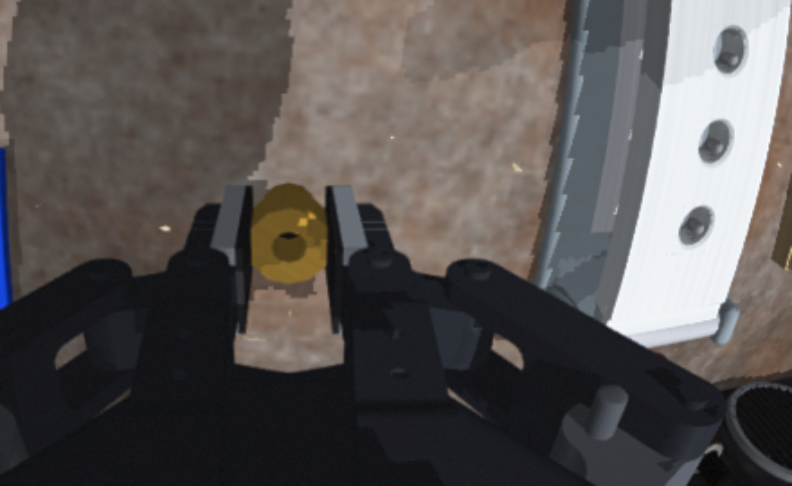

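carry_out:
  deltas:
    - [[0,0.2,-0.19],[0,0,0]]
    - [[-0.15,0.9,-0.19],[0,0,0]]
    - [[-0.15,0.9,-0.19],[0,0,0]]

```text
time: 5.8
eef_pos: [0.5914, -0.0462, 0.1198]
tcp_rot: [179.8, -0.0, -172.8]
wrist_force: [-0.9, 0.2, 0.4]
finger_gap: 0.223
```

carry_out:
  deltas:
    - [[-0.08,0.6,0],[0,0,0]]
    - [[-0.16,1,0],[0,0,0]]
    - [[-0.16,1,0],[0,0,0]]

```text
time: 6.18
eef_pos: [0.5941, 0.0315, 0.1198]
tcp_rot: [179.9, -0.0, -173.0]
wrist_force: [-0.3, -0.1, -0.1]
finger_gap: 0.224
```

carry_out:
  deltas:
    - [[0,0.17,0],[0,0,0]]
    - [[0,0.17,0],[0,0,0]]
    - [[0,0.17,0],[0,0,0]]
    - [[0,0.17,0],[0,0,0]]
    - [[0,0.17,0],[0,0,0]]
    - [[0,0.17,0],[0,0,0]]

```text
time: 6.92
eef_pos: [0.5929, 0.0401, 0.1199]
tcp_rot: [180.0, -0.0, -173.4]
wrist_force: [0.7, 0.6, -0.4]
finger_gap: 0.223
```

Run:
```python
from h import *
s=arm.get_state();print(s["time"],s["eef_pos"],s["tcp_rot"],s["qd"])
im,p=grab("wrist","w4")
print([np.round(pixw([x/1e3,y/1e3,.053],p)) for x,y in((521.5,34),(557,38.5),(592.6,42))])
cv2.imwrite("pics/w4c.png",cv2.resize(im[110:330,180:400],None,fx=2.7,fy=2.7,interpolation=cv2.INTER_CUBIC))
```

```text
6.925 [0.59285851 0.04012184 0.11988083] [ 1.79998294e+02 -8.87327062e-04 -1.73360075e+02] [-0.16295278  0.03416067 -0.12665893 -0.01235266  0.06021629 -0.0313223
  0.03544747]
[array([282., 121.]), array([283., 181.]), array([281., 238.])]
```

View pics/w4c.png

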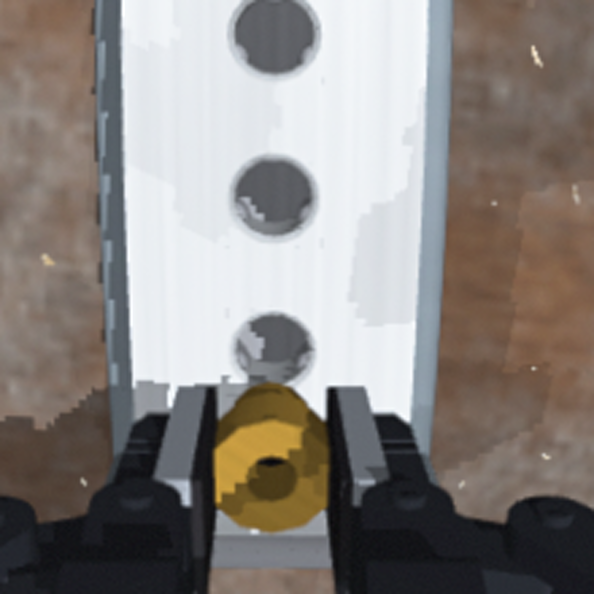

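```bash
cat >> h.py <<'E'
def hole(im,pose,xy,z=.053,r=None,half=0,thr=175,R=16):
    "rim of a dark hole near world xy (mm): cast edge pixels along rays from the centre; half=+1 keeps only points on the robot side"
    g=cv2.GaussianBlur(cv2.cvtColor(im,cv2.COLOR_BGR2GRAY),(3,3),0).astype(np.float32); P=[]
    for a in np.radians(np.arange(0,360,6)):
        d=np.array([np.cos(a),np.sin(a)])
        if half and d[0]>0.1: continue
        rr=np.arange(13,4,-.1); W=np.array([[*(np.array(xy)+d*q)/1000,z] for q in rr])
        uv=np.array([pixw(w,pose) for w in W]).astype(np.float32)
        v=cv2.remap(g,uv[:,:1],uv[:,1:],cv2.INTER_LINEAR).ravel()
        k=np.flatnonzero(v<thr)
        if len(k) and k[0]>0: P.append(W[k[0],:2]*1000)
    return np.round(circ(np.array(P),r),2),len(P)
E
python3 - <<'E'
from h import *
im=cv2.imread("pics/w4.png"); s=arm.get_state(); pose=tool(s)
for xy,h in(((521.5,34),0),((557,38.2),0),((592.6,42),1)):
    for t in(150,175,200): print(xy,t,hole(im,pose,xy,thr=t,half=h), hole(im,pose,xy,thr=t,half=1,r=9.)[0])
# held head: yellow region far rim, plane at tcp_z-.0075
m=cv2.inRange(cv2.cvtColor(im,cv2.COLOR_BGR2HSV),(15,130,50),(28,255,255)); m[:,:255]=0;m[:,305:]=0
ys,xs=np.nonzero(m); print("head px",xs.min(),xs.max(),ys.min(),ys.max())
c=max(cv2.findContours(m,cv2.RETR_EXTERNAL,cv2.CHAIN_APPROX_NONE)[0],key=cv2.contourArea).reshape(-1,2)
P=cast("wrist",c[c[:,1]>285],pose[0][2]-.0075,pose)
T=((P-pose[0])@pose[1])[:,:2]*1000; print("head in tool xy",np.round(circ(T,11.),2))
p2=tool(s)
E
```

```text
(521.5, 34) 150 (array([5.2241e+02, 3.3760e+01, 8.5300e+00, 2.8000e-01]), 60) [5.2304e+02 3.3710e+01 9.0000e+00 2.0000e-01]
(521.5, 34) 175 (array([5.2233e+02, 3.3770e+01, 8.9800e+00, 2.2000e-01]), 60) [5.2236e+02 3.3710e+01 9.0000e+00 1.7000e-01]
(521.5, 34) 200 (array([5.2232e+02, 3.3750e+01, 9.5200e+00, 1.3000e-01]), 60) [5.217e+02 3.366e+01 9.000e+00 3.100e-01]
(557, 38.2) 150 (array([5.5767e+02, 3.7760e+01, 8.4600e+00, 3.2000e-01]), 60) [5.5837e+02 3.7670e+01 9.0000e+00 1.3000e-01]
(557, 38.2) 175 (array([5.5771e+02, 3.7740e+01, 8.9200e+00, 1.6000e-01]), 60) [5.5783e+02 3.7660e+01 9.0000e+00 1.1000e-01]
(557, 38.2) 200 (array([5.5776e+02, 3.7710e+01, 9.4600e+00, 1.4000e-01]), 60) [5.5725e+02 3.7590e+01 9.0000e+00 3.0000e-01]
(592.6, 42) 150 (array([5.9299e+02, 4.1920e+01, 8.4100e+00, 2.5000e-01]), 27) [5.9367e+02 4.1750e+01 9.0000e+00 3.6000e-01]
(592.6, 42) 175 (array([5.9295e+02, 4.2010e+01, 8.6800e+00, 3.1000e-01]), 31) [5.9333e+02 4.1950e+01 9.0000e+00 3.6000e-01]
(592.6, 42) 200 (array([5.9321e+02, 4.1880e+01, 9.3200e+00, 1.0000e-01]), 31) [5.9281e+02 4.1900e+01 9.0000e+00 1.7000e-01]
head px 259 301 252 306
head in tool xy [-0.49  1.08 11.    0.59]
```

carry_out:
  deltas:
    - [[0.003,0.014,0.2],[0,0,0]]
    - [[0.003,0.014,0.37],[0,0,0]]
    - [[0.003,0.014,0.37],[0,0,0]]
    - [[0.003,0.014,0.37],[0,0,0]]

```text
time: 7.48
eef_pos: [0.5925, 0.0414, 0.09]
tcp_rot: [-180.0, -0.0, -173.3]
wrist_force: [0.2, 0.4, -0.3]
finger_gap: 0.223
```

carry_out:
  deltas:
    - [[0,0,0.03],[0,0,0]]
    - [[0,0,0.05],[0,0,0]]
    - [[0,0,0.07],[0,0,0]]
    - [[0,0,0.07],[0,0,0]]
    - [[0,0,0.07],[0,0,0]]

```text
time: 8.1
eef_pos: [0.5925, 0.0415, 0.0847]
tcp_rot: [180.0, 0.0, -173.3]
wrist_force: [-0.9, -0.2, -0.2]
finger_gap: 0.224
```

carry_out:
  deltas:
    - [[0,0,0.015],[0,0,0]]
    - [[0,0,0.03],[0,0,0]]
    - [[0,0,0.03],[0,0,0]]
    - [[0,0,0.03],[0,0,0]]

```text
time: 8.6
eef_pos: [0.5924, 0.0414, 0.0822]
tcp_rot: [-180.0, -0.0, -173.3]
wrist_force: [0.3, 0.3, -0.8]
finger_gap: 0.223
```

carry_out:
  deltas:
    - [[0,0,0.015],[0,0,0]]
    - [[0,0,0.03],[0,0,0]]
    - [[0,0,0.03],[0,0,0]]
    - [[0,0,0.03],[0,0,0]]

```text
time: 9.1
eef_pos: [0.5924, 0.0413, 0.0798]
tcp_rot: [-180.0, -0.0, -173.3]
wrist_force: [-0.4, -1.1, -0.4]
finger_gap: 0.225
```

carry_out:
  deltas:
    - [[0,0,0.02],[0,0,0]]
    - [[0,0,0.04],[0,0,0]]
    - [[0,0,0.04],[0,0,0]]
    - [[0,0,0.04],[0,0,0]]

```text
time: 9.6
eef_pos: [0.5924, 0.0411, 0.0764]
tcp_rot: [-180.0, -0.0, -173.3]
wrist_force: [0.5, -2.5, -1.7]
finger_gap: 0.222
```

carry_out:
  deltas:
    - [[0,0,0.02],[0,0,0]]
    - [[0,0,0.04],[0,0,0]]
    - [[0,0,0.04],[0,0,0]]
    - [[0,0,0.04],[0,0,0]]

```text
time: 10.1
eef_pos: [0.5925, 0.0412, 0.0734]
tcp_rot: [-180.0, 0.0, -173.3]
wrist_force: [0.8, -3.8, 1.1]
finger_gap: 0.227
```

carry_out:
  deltas:
    - [[0,0,0],[0,0,0]]
    - [[0,0,0],[0,0,0]]
    - [[0,0,-0.2],[0,0,0]]
    - [[0,0,-0.5],[0,0,0]]
    - [[0,0,-0.5],[0,0,0]]
    - [[0,0,-0.5],[0,0,0]]
    - [[0,0,-0.5],[0,0,0]]
  gripper: -1

```text
time: 10.98
eef_pos: [0.5919, 0.0416, 0.1128]
tcp_rot: [180.0, -0.1, -173.3]
wrist_force: [0.6, 0.8, -0.0]
finger_gap: 1.0
```

Run:
```python
from h import *
s=arm.get_state();print(s["time"],s["eef_pos"])
im,p=grab("wrist","w5")
for z in(.065,.067,.069,.074): print(z,bush2(im,p,z), bush(im,p,z))
for xy in((522.3,33.8),(557.7,37.8)): print(hole(im,p,xy))
cv2.imwrite("pics/w5c.png",cv2.resize(im[110:330,180:400],None,fx=2.7,fy=2.7,interpolation=cv2.INTER_CUBIC))
```

```text
10.975 [0.59192522 0.04159357 0.11283001]
0.065 [array([5.9335e+02, 4.2010e+01, 1.1000e+01, 3.2000e-01])] [array([556.1, 195.6, 128.5, 191.9, 492.7, 213.7]), array([445.6, 142.1,  47.9,  65.6, 472.5,  34.2]), array([656.4, 294.9,  31.1, 164.5, 545. , 331. ]), array([592.6,  41.9,  21.1,  25.1, 279. , 250.5])]
0.067 [array([5.9237e+02, 4.1910e+01, 1.1000e+01, 3.6000e-01])] [array([555.8, 193.7, 127. , 189.7, 492.7, 213.7]), array([446.5, 140.8,  47.3,  64.9, 472.5,  34.2]), array([654.9, 291.8,  30.7, 162.5, 545. , 331. ]), array([591.8,  41.8,  20.9,  24.8, 279. , 250.5])]
0.069 [array([5.9139e+02, 4.1810e+01, 1.1000e+01, 4.0000e-01])] [array([555.4, 191.8, 125.5, 187.4, 492.7, 213.7]), array([447.4, 139.5,  46.8,  64.1, 472.5,  34.2]), array([653.3, 288.7,  30.4, 160.6, 545. , 331. ]), array([591. ,  41.7,  20.7,  24.5, 279. , 250.5])]
0.074 [array([5.8894e+02, 4.1550e+01, 1.1000e+01, 5.1000e-01])] [array([554.4, 187. , 121.7, 181.8, 492.7, 213.7]), array([449.7, 136.4,  45.3,  62.2, 472.5,  34.2]), array([649.4, 281.1,  29.4, 155.8, 545. , 331. ]), array([589. ,  41.5,  20. ,  23.8, 279. , 250.5])]
(array([5.2242e+02, 3.3860e+01, 8.8800e+00, 1.7000e-01]), 60)
(array([5.5773e+02, 3.8200e+01, 9.0800e+00, 1.6000e-01]), 60)
```

View pics/w5c.png

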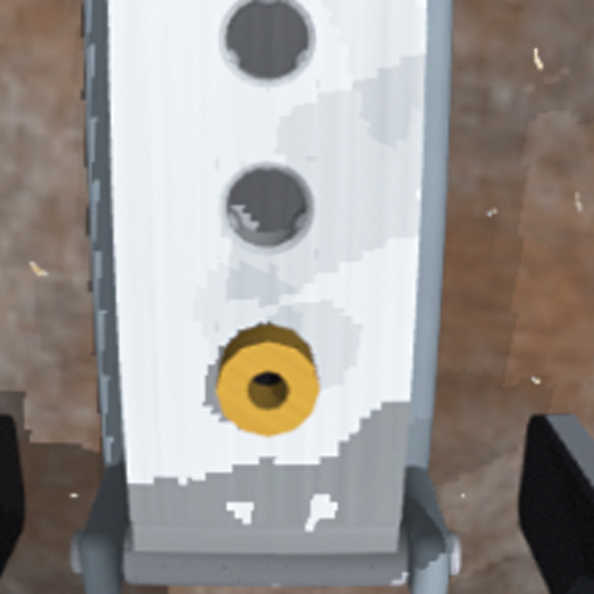

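Bushing A sits upright in bore 3, with its head at crop (267,388). I'll press on top with the shut fingers to be sure it is home.

carry_out:
  deltas:
    - [[0,0,0],[0,0,0]]
    - [[0,0,0],[0,0,0]]
    - [[0,0,0],[0,0,0]]
    - [[0,0,0],[0,0,0]]
    - [[0,0,0],[0,0,0]]
    - [[0,0,0.2],[0,0,0]]
    - [[0,0,0.33],[0,0,0]]
    - [[0,0,0.33],[0,0,0]]
  gripper: 1

```text
time: 12.02
eef_pos: [0.5915, 0.0413, 0.0855]
tcp_rot: [-180.0, -0.2, -173.3]
wrist_force: [-0.1, -0.3, -0.7]
finger_gap: -0.003
```

carry_out:
  deltas:
    - [[0,0,0.02],[0,0,0]]
    - [[0,0,0.03],[0,0,0]]
    - [[0,0,0.035],[0,0,0]]
    - [[0,0,0.035],[0,0,0]]

```text
time: 12.52
eef_pos: [0.5926, 0.0415, 0.0845]
tcp_rot: [180.0, 0.0, -173.3]
wrist_force: [-0.3, -0.7, -0.1]
finger_gap: -0.002
```

carry_out:
  deltas:
    - [[0,0,0.01],[0,0,0]]
    - [[0,0,0.02],[0,0,0]]
    - [[0,0,0.02],[0,0,0]]
    - [[0,0,0.02],[0,0,0]]

```text
time: 13.02
eef_pos: [0.5927, 0.0415, 0.084]
tcp_rot: [180.0, 0.0, -173.3]
wrist_force: [-2.5, -0.7, 8.9]
finger_gap: 0.002
```

carry_out:
  deltas:
    - [[0,0,0.015],[0,0,0]]
    - [[0,0,0.03],[0,0,0]]
    - [[0,0,0.03],[0,0,0]]
    - [[0,0,0.03],[0,0,0]]

```text
time: 13.52
eef_pos: [0.5928, 0.0415, 0.0839]
tcp_rot: [179.9, 0.0, -173.4]
wrist_force: [-7.3, 0.2, 22.7]
finger_gap: -0.001
```

carry_out:
  deltas:
    - [[0,0,-0.2],[0,0,0]]
    - [[0,0,-0.6],[0,0,0]]
    - [[0,0,-0.6],[0,0,0]]
    - [[0,0,-0.6],[0,0,0]]
  gripper: -1

```text
time: 14.02
eef_pos: [0.5921, 0.0415, 0.1279]
tcp_rot: [180.0, -0.0, -173.3]
wrist_force: [0.4, -0.1, -0.1]
finger_gap: 0.846
```

Run:
```python
from h import *
s=arm.get_state();print(s["time"],s["eef_pos"],s["tcp_rot"])
p,R=tool(s)
for yaw in(-173.5,): print(rel([.425,-.305,.092],yaw,s))
im,p=grab("top","t2")
for nm,lo,hi,z in [("bush",(15,120,100),(30,255,255),.026),("green",(70,60,120),(90,160,255),.008),("blue",(112,150,60),(125,255,255),.008)]:
    for c in blobs(im,lo,hi,8)[:8]: 
        if cv2.contourArea(c)<900: print(nm,cv2.boundingRect(c),rect("top",c,z))
```

```text
14.025 [0.59211153 0.04154344 0.12790896] [ 1.79991273e+02 -3.64753498e-02 -1.73329948e+02]
(array([ 2.578, -4.06 ,  0.45 ]), array([ 0.   , -0.   ,  0.002]))
bush (201, 250, 26, 46) [395.4 175.1 102.2  46.8  -7.8]
bush (128, 138, 33, 24) [684.3 353.5  76.5  37.7  70.6]
bush (49, 179, 23, 23) [580.9 547.1  42.4  41.9 -29.1]
bush (391, 96, 18, 17) [ 811.2 -259.7   41.4   40.4  -88.6]
bush (418, 260, 10, 10) [ 424.6 -309.9   21.1   21.    -0.8]
green (396, 196, 24, 44) [ 537.4 -281.3  101.9   44.5   -7.3]
green (60, 211, 68, 9) [524.1 470.5 160.3   8.1 -83.4]
green (0, 282, 33, 12) [353.2 641.3  77.5   9.  -69.5]
green (34, 197, 6, 9) [555.2 609.9  20.3  11.1  16.1]
green (151, 274, 4, 8) [379.6 321.   16.4   7.1   3.3]
blue (394, 146, 20, 42) [ 660.4 -273.5  103.3   45.2   -2. ]
```

carry_out:
  deltas:
    - [[0,-0.5,-0.3],[0,0,0]]
    - [[0,-1,-0.5],[0,0,0]]

```text
time: 14.32
eef_pos: [0.6015, -0.0384, 0.1678]
tcp_rot: [180.0, -0.1, -173.2]
wrist_force: [0.6, -0.9, -0.6]
finger_gap: 1.003
```

carry_out:
  deltas:
    - [[0,-0.5,0],[0,0,0]]
    - [[0,-1,0],[0,0,0]]

```text
time: 14.58
eef_pos: [0.6106, -0.1185, 0.1673]
tcp_rot: [180.0, -0.1, -173.3]
wrist_force: [0.9, 0.4, -0.6]
finger_gap: 1.003
```

carry_out:
  deltas:
    - [[0.3,-0.6,0],[0,0,0]]
    - [[0.7,-1,0],[0,0,0]]

```text
time: 14.82
eef_pos: [0.5637, -0.2059, 0.1669]
tcp_rot: [-180.0, -0.1, -173.4]
wrist_force: [0.4, -0.2, -0.4]
finger_gap: 0.999
```

carry_out:
  deltas:
    - [[0.5,-0.5,0],[0,0,0]]
    - [[0.9,-1,0],[0,0,0]]

```text
time: 15.08
eef_pos: [0.5004, -0.2922, 0.1671]
tcp_rot: [179.9, -0.1, -173.4]
wrist_force: [-0.1, -0.2, 1.1]
finger_gap: 0.998
```

carry_out:
  deltas:
    - [[0.5,-0.06,0.3],[0,0,0]]
    - [[0.98,-0.06,0.6],[0,0,0]]
    - [[0.98,-0.06,0.95],[0,0,0]]
    - [[0.98,-0.06,0.95],[0,0,0]]
    - [[0.98,-0.06,0.95],[0,0,0]]
    - [[0.98,-0.06,0.95],[0,0,0]]

```text
time: 15.82
eef_pos: [0.4262, -0.3053, 0.0931]
tcp_rot: [-179.9, 0.1, -173.3]
wrist_force: [0.3, 0.4, -0.1]
finger_gap: 1.0
```

Run:
```python
from h import *
s=arm.get_state();print(s["time"],s["eef_pos"],s["tcp_rot"],np.round(s["joint_positions"]))
im,p=grab("wrist","w6"); print(bush(im,p)); print(bush2(im,p))
for b in bush2(im,p): print(rel([b[0]/1000,b[1]/1000,.0345],-173.4,s))
```

```text
15.825 [ 0.4262155  -0.30531481  0.09310516] [-1.79943500e+02  8.59914224e-02 -1.73291063e+02] [ 16.  25.  19. 118. -12.  39. 140.]
[array([ 423.7, -309.3,   23.4,   27.6,  274.5,  233.5])]
[array([ 424.4 , -309.88,   11.  ,    1.15])]
(array([ 0.03 , -0.053,  0.733]), array([-0.001,  0.001,  0.001]))
```

Run:
```python
from h import *
s=arm.get_state();p=tool(s);im=cv2.imread("pics/w6.png")
cam=(p[0]+p[1]@CAL["wrist"]["hand_eye"][:3,3])[:2]*1000
for lo in((15,110,90),(17,120,110),(18,140,130)):
    c=blobs(im,lo,(30,255,255),200)[0]; P=cast("wrist",c.reshape(-1,2),.026,p)[:,:2]*1000; m=P.mean(0); d=(m-cam)/np.linalg.norm(m-cam)
    b=circ(P[(P-m)@d>1],11.); print(lo,np.round(b,2),np.ptp(P,0),rel([b[0]/1000,b[1]/1000,.0345],-173.4,s)[0])
cv2.imwrite("pics/w6c.png",cv2.resize(im[180:290,220:330],None,fx=5,fy=5))
```

```text
(15, 110, 90) [ 4.2386e+02 -3.1001e+02  1.1000e+01  2.7000e-01] [25.61499973 21.51769975] [ 0.036 -0.055  0.732]
(17, 120, 110) [ 4.2375e+02 -3.1008e+02  1.1000e+01  2.5000e-01] [24.60424551 21.45759696] [ 0.038 -0.056  0.732]
(18, 140, 130) [ 4.2350e+02 -3.1014e+02  1.1000e+01  3.0000e-01] [24.0445987  21.31530159] [ 0.041 -0.056  0.732]
```

View pics/w6c.png

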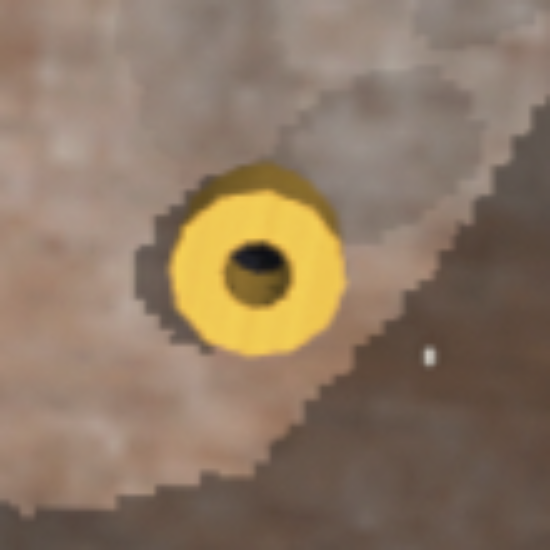

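carry_out:
  deltas:
    - [[0.036,-0.06,0.35],[0,0,0]]
    - [[0.036,-0.06,0.73],[0,0,0]]
    - [[0.036,-0.06,0.73],[0,0,0]]
    - [[0.036,-0.06,0.73],[0,0,0]]
    - [[0.036,-0.06,0.73],[0,0,0]]

```text
time: 16.5
eef_pos: [0.4238, -0.3107, 0.0352]
tcp_rot: [-179.9, 0.1, -173.3]
wrist_force: [0.7, -0.4, 0.2]
finger_gap: 1.001
```

carry_out:
  deltas:
    - [[0,0,0],[0,0,0]]
    - [[0,0,0],[0,0,0]]
    - [[0,0,0],[0,0,0]]
    - [[0,0,0],[0,0,0]]
    - [[0,0,0],[0,0,0]]
    - [[0,0,0],[0,0,0]]
    - [[0,0,0],[0,0,0]]
  gripper: 1

```text
time: 17.38
eef_pos: [0.423, -0.3103, 0.0341]
tcp_rot: [-180.0, 0.0, -173.3]
wrist_force: [-0.7, 0.7, 5.3]
finger_gap: 0.221
```

carry_out:
  deltas:
    - [[0,0,-0.4],[0,0,0]]
    - [[0,0,-1],[0,0,0]]

```text
time: 17.62
eef_pos: [0.4217, -0.3095, 0.1131]
tcp_rot: [179.9, -0.2, -173.3]
wrist_force: [1.0, 0.0, -0.7]
finger_gap: 0.22
```

carry_out:
  deltas:
    - [[-0.5,0,-0.35],[0,0,0]]
    - [[-0.98,0.06,-0.7],[0,0,0]]

```text
time: 17.88
eef_pos: [0.5007, -0.2966, 0.1708]
tcp_rot: [-180.0, 0.0, -173.4]
wrist_force: [0.6, -0.5, -0.5]
finger_gap: 0.227
```

carry_out:
  deltas:
    - [[-0.4,0.5,0],[0,0,0]]
    - [[-0.8,1,0],[0,0,0]]

```text
time: 18.12
eef_pos: [0.5552, -0.2086, 0.1697]
tcp_rot: [-180.0, 0.0, -173.4]
wrist_force: [0.8, 0.9, -0.4]
finger_gap: 0.221
```

carry_out:
  deltas:
    - [[0,0.5,0],[0,0,0]]
    - [[0,1,0],[0,0,0]]

```text
time: 18.38
eef_pos: [0.5449, -0.1284, 0.169]
tcp_rot: [180.0, -0.1, -173.3]
wrist_force: [0.5, -0.1, 0.6]
finger_gap: 0.224
```

carry_out:
  deltas:
    - [[0.1,0.5,0],[0,0,0]]
    - [[0.2,1,0],[0,0,0]]
    - [[0.2,1,0],[0,0,0]]

```text
time: 18.75
eef_pos: [0.5189, -0.0487, 0.1691]
tcp_rot: [179.9, -0.1, -173.0]
wrist_force: [0.2, 0.3, -0.1]
finger_gap: 0.222
```

Run:
```python
from h import *
s=arm.get_state();print(s["time"],s["eef_pos"],s["tcp_rot"],np.round(s["joint_positions"]))
print(rel([.5223,.0338,.12],-173.5,s))
```

```text
18.75 [ 0.5188665  -0.04869092  0.16913693] [ 1.79890514e+02 -9.57256434e-02 -1.72982342e+02] [-13.  18.  17. 114.  -7.  49. 105.]
(array([-0.17 ,  1.017,  0.616]), array([ 0.001, -0.001,  0.006]))
```

carry_out:
  deltas:
    - [[-0.17,0.5,0.3],[0,0,0]]
    - [[-0.17,1,0.616],[0,0,0]]
    - [[-0.17,1,0.616],[0,0,0]]
    - [[-0.17,1,0.616],[0,0,0]]
    - [[-0.17,1,0.616],[0,0,0]]
    - [[-0.17,1,0.616],[0,0,0]]

```text
time: 19.5
eef_pos: [0.5247, 0.0274, 0.1212]
tcp_rot: [-180.0, 0.1, -173.5]
wrist_force: [0.7, 0.7, -0.4]
finger_gap: 0.224
```

Run:
```python
from h import *
s=arm.get_state();print(s["time"],s["eef_pos"],s["tcp_rot"])
im,pose=grab("wrist","w7")
for t in(175,200): print(t,hole(im,pose,(522.4,33.8),thr=t,half=1), hole(im,pose,(522.4,33.8),thr=t,half=1,r=9.)[0])
for nm in("w4","w7"):
    i2=cv2.imread(f"pics/{nm}.png")
    m=cv2.inRange(cv2.cvtColor(i2,cv2.COLOR_BGR2HSV),(15,130,50),(28,255,255)); m[:,:255]=0;m[:,305:]=0
    c=max(cv2.findContours(m,cv2.RETR_EXTERNAL,cv2.CHAIN_APPROX_NONE)[0],key=cv2.contourArea).reshape(-1,2)
    print(nm,c.min(0),c.max(0))
    P=cast("wrist",c[c[:,1]>285],pose[0][2]-.0075,pose)
    T=((P-pose[0])@pose[1])[:,:2]*1000; print("head in tool xy",np.round(circ(T,11.),2))
```

```text
19.5 [0.52469399 0.02744441 0.12117705] [-1.79987738e+02  7.23206077e-02 -1.73457858e+02]
175 (array([521.22,  33.87,   8.24,   1.13]), 31) [522.14  33.73   9.     1.39]
200 (array([5.2153e+02, 3.3770e+01, 8.8600e+00, 2.6000e-01]), 31) [5.217e+02 3.376e+01 9.000e+00 2.900e-01]
w4 [259 252] [301 306]
head in tool xy [-0.5   1.08 11.    0.6 ]
w7 [259 252] [301 304]
head in tool xy [ 0.24  1.1  11.    0.51]
```

carry_out:
  deltas:
    - [[0.031,0.074,0.1],[0,0,0]]
    - [[0.031,0.074,0.36],[0,0,0]]
    - [[0.031,0.074,0.36],[0,0,0]]
    - [[0.031,0.074,0.36],[0,0,0]]
    - [[0.031,0.074,0.36],[0,0,0]]
    - [[0.031,0.074,0.36],[0,0,0]]

```text
time: 20.3
eef_pos: [0.5214, 0.0343, 0.0923]
tcp_rot: [180.0, 0.1, -173.3]
wrist_force: [-0.4, -0.5, -0.0]
finger_gap: 0.22
```

carry_out:
  deltas:
    - [[0,0,0.02],[0,0,0]]
    - [[0,0,0.04],[0,0,0]]
    - [[0,0,0.07],[0,0,0]]
    - [[0,0,0.07],[0,0,0]]
    - [[0,0,0.07],[0,0,0]]

```text
time: 20.92
eef_pos: [0.5211, 0.0342, 0.0862]
tcp_rot: [180.0, -0.0, -173.3]
wrist_force: [-0.3, 0.7, 0.0]
finger_gap: 0.227
```

carry_out:
  deltas:
    - [[-0.004,-0.0155,-0.03],[0,0,0]]
    - [[-0.004,-0.0155,-0.03],[0,0,0]]
    - [[-0.004,-0.0155,0.01],[0,0,0]]
    - [[-0.004,-0.0155,0.03],[0,0,0]]
    - [[-0.004,-0.0155,0.03],[0,0,0]]
    - [[-0.004,-0.0155,0.03],[0,0,0]]

```text
time: 21.68
eef_pos: [0.5215, 0.033, 0.0837]
tcp_rot: [180.0, -0.0, -173.3]
wrist_force: [0.1, 0.2, 0.5]
finger_gap: 0.222
```

carry_out:
  deltas:
    - [[0,0,0.02],[0,0,0]]
    - [[0,0,0.04],[0,0,0]]
    - [[0,0,0.04],[0,0,0]]
    - [[0,0,0.04],[0,0,0]]

```text
time: 22.18
eef_pos: [0.5215, 0.033, 0.0806]
tcp_rot: [180.0, -0.0, -173.3]
wrist_force: [-0.4, -1.1, 0.4]
finger_gap: 0.226
```

Entering freely. Pressing on down.

carry_out:
  deltas:
    - [[0,0,0.02],[0,0,0]]
    - [[0,0,0.045],[0,0,0]]
    - [[0,0,0.045],[0,0,0]]
    - [[0,0,0.045],[0,0,0]]

```text
time: 22.68
eef_pos: [0.5212, 0.033, 0.0766]
tcp_rot: [-180.0, -0.0, -173.3]
wrist_force: [0.1, -0.4, -3.4]
finger_gap: 0.222
```

carry_out:
  deltas:
    - [[0,0,0.02],[0,0,0]]
    - [[0,0,0.04],[0,0,0]]
    - [[0,0,0.04],[0,0,0]]
    - [[0,0,0.04],[0,0,0]]

```text
time: 23.18
eef_pos: [0.5214, 0.033, 0.0737]
tcp_rot: [180.0, -0.0, -173.3]
wrist_force: [-0.4, 0.4, 0.5]
finger_gap: 0.222
```

carry_out:
  deltas:
    - [[0,0,0],[0,0,0]]
    - [[0,0,0],[0,0,0]]
    - [[0,0,-0.2],[0,0,0]]
    - [[0,0,-0.5],[0,0,0]]
    - [[0,0,-0.5],[0,0,0]]
  gripper: -1

```text
time: 23.8
eef_pos: [0.5234, 0.0332, 0.1163]
tcp_rot: [180.0, 0.3, -173.3]
wrist_force: [0.3, 0.1, -0.5]
finger_gap: 1.001
```

carry_out:
  deltas:
    - [[0,0,0],[0,0,0]]
    - [[0,0,0],[0,0,0]]
    - [[0,0,0],[0,0,0]]
    - [[0,0,0],[0,0,0]]
    - [[0,0,0],[0,0,0]]
    - [[0,0,0.2],[0,0,0]]
    - [[0,0,0.3],[0,0,0]]
    - [[0,0,0.3],[0,0,0]]
  gripper: 1

```text
time: 24.8
eef_pos: [0.5207, 0.033, 0.0886]
tcp_rot: [-180.0, -0.1, -173.3]
wrist_force: [-0.3, 0.4, 0.8]
finger_gap: 0.003
```

carry_out:
  deltas:
    - [[0,0,0.03],[0,0,0]]
    - [[0,0,0.05],[0,0,0]]
    - [[0,0,0.07],[0,0,0]]
    - [[0,0,0.07],[0,0,0]]
    - [[0,0,0.07],[0,0,0]]

```text
time: 25.42
eef_pos: [0.5216, 0.0328, 0.0844]
tcp_rot: [-180.0, 0.0, -173.4]
wrist_force: [-0.1, -1.3, 2.6]
finger_gap: 0.002
```

carry_out:
  deltas:
    - [[0,0,0.01],[0,0,0]]
    - [[0,0,0.025],[0,0,0]]
    - [[0,0,0.025],[0,0,0]]
    - [[0,0,0.025],[0,0,0]]

```text
time: 25.92
eef_pos: [0.5217, 0.0327, 0.0839]
tcp_rot: [180.0, 0.0, -173.4]
wrist_force: [-5.3, -2.1, 16.2]
finger_gap: -0.001
```

carry_out:
  deltas:
    - [[0,0,-0.2],[0,0,0]]
    - [[0,0,-0.6],[0,0,0]]
    - [[0,0,-1],[0,0,0]]
    - [[0,0,-1],[0,0,0]]
    - [[0,0,-1],[0,0,0]]

```text
time: 26.55
eef_pos: [0.5211, 0.0334, 0.1619]
tcp_rot: [180.0, -0.0, -173.3]
wrist_force: [0.4, -0.2, -0.3]
finger_gap: -0.003
```

Run:
```python
from h import *
s=arm.get_state();print(s["time"],s["eef_pos"],s["tcp_rot"])
im,p=grab("wrist","w8"); print(bush2(im,p,.065))
u=np.array([np.cos(np.radians(6.5)),np.sin(np.radians(6.5))]); h=np.array([557.4,37.8])-110*u
print("handle",h, rel([h[0]/1e3,h[1]/1e3,.12],-173.5,s), pixw([*h/1e3,.05],p))
```

```text
26.55 [0.52107935 0.03336392 0.16191227] [ 1.79980432e+02 -3.34791918e-02 -1.73310578e+02]
[array([5.2147e+02, 3.3570e+01, 1.1000e+01, 4.4000e-01])]
handle [448.10709588  25.34764649] (array([0.917, 0.007, 0.524]), array([ 0.   , -0.   ,  0.002])) [279.20461142 118.80003431]
```

View pics/w8.png

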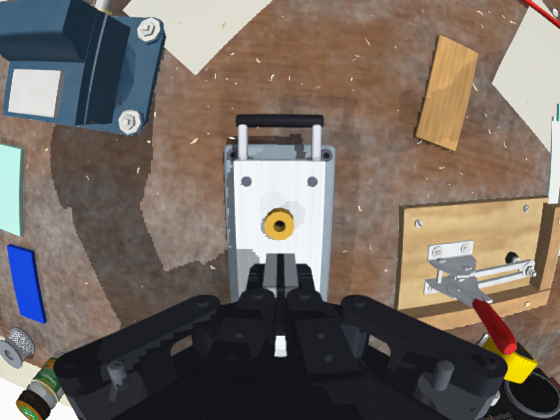

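Both heads stopped the shut fingers at z = 0.084, so both are home. The handle bar lies at (280,120), as predicted. Next I turn the jaws along the jig and go to the handle.

carry_out:
  deltas:
    - [[0.2,0,0],[0,0,0.11]]
    - [[0.5,0,0],[0,0,0.22]]
    - [[0.917,0.007,0.1],[0,0,0.33]]
    - [[0.917,0.007,0.2],[0,0,0.44]]
    - [[0.917,0.007,0.3],[0,0,0.55]]
    - [[0.917,0.007,0.4],[0,0,0.66]]
    - [[0.917,0.007,0.5],[0,0,0.77]]
    - [[0.917,0.007,0.5],[0,0,0.88]]
  gripper: 0.48

```text
time: 27.6
eef_pos: [0.4473, 0.025, 0.1207]
tcp_rot: [-179.8, 0.0, 107.1]
wrist_force: [1.2, -0.4, 0.5]
finger_gap: 0.257
```

carry_out:
  deltas:
    - [[0,0,0],[0,0,0.1]]
    - [[0,0,0],[0,0,0.12]]
    - [[0,0,0],[0,0,0.12]]
    - [[0,0,0],[0,0,0.12]]
    - [[0,0,0],[0,0,0.12]]
    - [[0,0,0],[0,0,0.12]]

```text
time: 28.35
eef_pos: [0.4486, 0.025, 0.1222]
tcp_rot: [180.0, -0.0, 96.7]
wrist_force: [1.0, 0.0, 1.1]
finger_gap: 0.26
```

Run:
```python
from h import *
s=arm.get_state();print(s["time"],s["eef_pos"],s["tcp_rot"],s["finger_gap"],np.round(s["joint_positions"]))
im,p=grab("wrist","w9")
print(rel([.4481,.0253,.054],96.5,s), pixw([.4481,.0253,.05],p))
cv2.imwrite("pics/w9c.png",cv2.resize(im[100:400,130:430],None,fx=2,fy=2))
i=cv2.imread("pics/top0.png")
for c in blobs(i,(14,90,45),(32,255,255),15):
    x,y,w,h=cv2.boundingRect(c)
    if 6<w<15 and 6<h<15: print("cand",x,y,w,h,cast("top",[x+w/2,y+h/2],.02)[0])
```

```text
28.35 [0.44862326 0.0250239  0.12224462] [ 1.79991686e+02 -1.10471007e-02  9.66724223e+01] 0.260179887022745 [-37.  18.  34. 126. -16.  40.  15.]
(array([ 0.004, -0.006,  0.853]), array([ 0.   , -0.   ,  0.002])) [280.29288767 235.81214504]
cand 417 260 11 11 [ 0.42240327 -0.31167131  0.02      ]
cand 339 188 11 11 [ 0.58860434 -0.12820056  0.02      ]
cand 247 280 9 12 [0.36576581 0.08672037 0.02      ]
cand 425 325 10 7 [ 0.27883838 -0.32676108  0.02      ]
cand 190 332 9 7 [0.25064091 0.21396991 0.02      ]
cand 190 245 11 14 [0.44141846 0.22048203 0.02      ]
```

View pics/w9c.png

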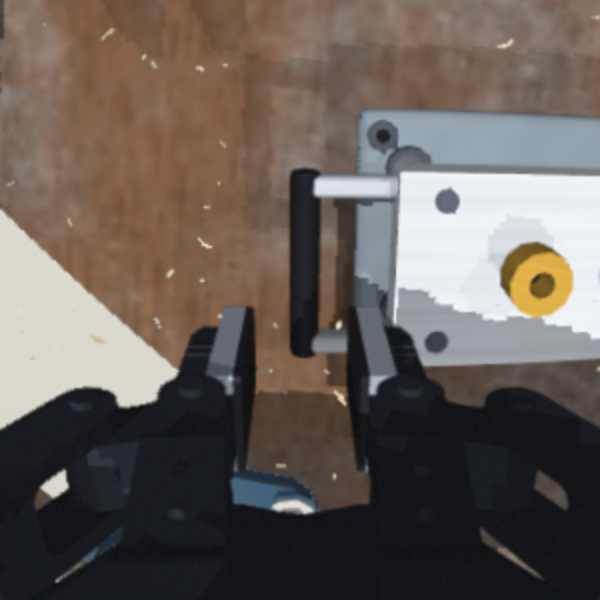

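The bar is centred between the jaws (crop (305,262)). I'll descend and grip it.

carry_out:
  deltas:
    - [[0.02,0,0.4],[0,0,0]]
    - [[0.02,0,0.7],[0,0,0]]
    - [[0.02,0,0.85],[0,0,0]]
    - [[0.02,0,0.85],[0,0,0]]
    - [[0.02,0,0.85],[0,0,0]]

```text
time: 29.02
eef_pos: [0.4491, 0.0266, 0.0548]
tcp_rot: [179.9, -0.0, 96.7]
wrist_force: [0.3, 0.3, 0.3]
finger_gap: 0.259
```

carry_out:
  deltas:
    - [[0,0,0],[0,0,0]]
    - [[0,0,0],[0,0,0]]
    - [[0,0,0],[0,0,0]]
    - [[0,0,0],[0,0,0]]
    - [[0,0,0],[0,0,0]]
  gripper: 1

```text
time: 29.65
eef_pos: [0.4496, 0.0268, 0.0551]
tcp_rot: [179.8, -0.0, 96.7]
wrist_force: [0.6, 0.3, 7.0]
finger_gap: 0.087
```

Run:
```python
from h import *
s=arm.get_state();print(s["time"],s["eef_pos"],s["tcp_rot"],s["finger_gap"],s["wrist_force"])
# arc in tool units: tool y ~ +x jig, z down ; delta from start
for th in (5,10,15,20,25,30,40,50,60,70,80,85): 
    t=np.radians(th); print(th, np.round(202*(1-np.cos(t))/80,3), np.round(-202*np.sin(t)/80,3))
```

```text
29.65 [0.44958795 0.02684751 0.05510275] [ 1.79847628e+02 -2.49304830e-02  9.66602470e+01] 0.08679303834528809 [0.55306061 0.27881903 7.02575166]
5 0.01 -0.22
10 0.038 -0.438
15 0.086 -0.654
20 0.152 -0.864
25 0.237 -1.067
30 0.338 -1.262
40 0.591 -1.623
50 0.902 -1.934
60 1.262 -2.187
70 1.661 -2.373
80 2.087 -2.487
85 2.305 -2.515
```

carry_out:
  deltas:
    - [[0,0.003,-0.11],[0,0,0]]
    - [[0,0.01,-0.22],[0,0,0]]
    - [[0,0.02,-0.33],[0,0,0]]
    - [[0,0.038,-0.438],[0,0,0]]
    - [[0,0.038,-0.438],[0,0,0]]

```text
time: 30.28
eef_pos: [0.4524, 0.0271, 0.0901]
tcp_rot: [179.8, -0.0, 96.7]
wrist_force: [4.5, -1.0, -0.9]
finger_gap: 0.086
```

carry_out:
  deltas:
    - [[0,0.024,-0.11],[0,0,0]]
    - [[0,0.048,-0.216],[0,0,0]]
    - [[0,0.08,-0.32],[0,0,0]]
    - [[0,0.114,-0.426],[0,0,0]]
    - [[0,0.114,-0.426],[0,0,0]]

```text
time: 30.9
eef_pos: [0.4609, 0.0281, 0.1236]
tcp_rot: [179.9, 0.0, 96.7]
wrist_force: [3.6, 0.0, -2.7]
finger_gap: 0.081
```

carry_out:
  deltas:
    - [[0,0.04,-0.1],[0,0,0]]
    - [[0,0.085,-0.203],[0,0,0]]
    - [[0,0.135,-0.3],[0,0,0]]
    - [[0,0.186,-0.398],[0,0,0]]
    - [[0,0.186,-0.398],[0,0,0]]

```text
time: 31.52
eef_pos: [0.4749, 0.0297, 0.1554]
tcp_rot: [-179.9, -0.0, 96.7]
wrist_force: [1.6, -0.4, -1.2]
finger_gap: 0.085
```

carry_out:
  deltas:
    - [[0,0.058,-0.094],[0,0,0]]
    - [[0,0.119,-0.186],[0,0,0]]
    - [[0,0.185,-0.275],[0,0,0]]
    - [[0,0.253,-0.361],[0,0,0]]
    - [[0,0.253,-0.361],[0,0,0]]

```text
time: 32.15
eef_pos: [0.4941, 0.0318, 0.1849]
tcp_rot: [-179.8, -0.1, 96.6]
wrist_force: [-7.3, -2.0, 4.9]
finger_gap: 0.082
```

carry_out:
  deltas:
    - [[0,0.073,-0.082],[0,0,0]]
    - [[0,0.149,-0.162],[0,0,0]]
    - [[0,0.229,-0.238],[0,0,0]]
    - [[0,0.311,-0.311],[0,0,0]]
    - [[0,0.311,-0.311],[0,0,0]]

```text
time: 32.78
eef_pos: [0.5174, 0.0344, 0.2099]
tcp_rot: [-179.5, -0.1, 96.6]
wrist_force: [-11.8, -2.1, 9.2]
finger_gap: 0.081
```

carry_out:
  deltas:
    - [[0,0.07,-0.09],[0,0,0]]
    - [[0,0.16,-0.155],[0,0,0]]
    - [[0,0.25,-0.215],[0,0,0]]
    - [[0,0.344,-0.272],[0,0,0]]
    - [[0,0.344,-0.272],[0,0,0]]

```text
time: 33.4
eef_pos: [0.5469, 0.0378, 0.2327]
tcp_rot: [-179.8, -0.1, 96.6]
wrist_force: [-9.1, -2.9, 8.8]
finger_gap: 0.08
```

carry_out:
  deltas:
    - [[0,0.097,-0.055],[0,0,0]]
    - [[0,0.195,-0.103],[0,0,0]]
    - [[0,0.296,-0.147],[0,0,0]]
    - [[0,0.399,-0.186],[0,0,0]]
    - [[0,0.399,-0.186],[0,0,0]]

```text
time: 34.02
eef_pos: [0.5803, 0.0413, 0.2487]
tcp_rot: [179.9, -0.0, 96.6]
wrist_force: [-7.0, -2.0, 9.0]
finger_gap: 0.085
```

carry_out:
  deltas:
    - [[0,0.1,-0.05],[0,0,0]]
    - [[0,0.21,-0.085],[0,0,0]]
    - [[0,0.32,-0.11],[0,0,0]]
    - [[0,0.426,-0.134],[0,0,0]]
    - [[0,0.426,-0.134],[0,0,0]]

```text
time: 34.65
eef_pos: [0.6149, 0.0451, 0.2589]
tcp_rot: [179.8, 0.1, 96.6]
wrist_force: [-2.7, -1.3, 4.5]
finger_gap: 0.087
```

carry_out:
  deltas:
    - [[0,0.1,-0.012],[0,0,0]]
    - [[0,0.2,-0.025],[0,0,0]]
    - [[0,0.3,-0.034],[0,0,0]]
    - [[0,0.3,-0.034],[0,0,0]]
    - [[0,0.3,-0.034],[0,0,0]]

```text
time: 35.28
eef_pos: [0.6392, 0.048, 0.2622]
tcp_rot: [179.7, 0.1, 96.7]
wrist_force: [-2.2, -2.2, 6.3]
finger_gap: 0.08
```

carry_out:
  deltas:
    - [[0,0,0],[0,0,0]]
    - [[0,0,0],[0,0,0]]
    - [[0,0,-0.2],[0,0,0]]
    - [[0,0,-0.6],[0,0,0]]
    - [[0,0,-0.6],[0,0,0]]
  gripper: 0.3

```text
time: 35.9
eef_pos: [0.6387, 0.0486, 0.3109]
tcp_rot: [179.6, -0.0, 96.7]
wrist_force: [-0.3, 0.2, 0.3]
finger_gap: 0.353
```

carry_out:
  deltas:
    - [[-0.3,-0.3,0],[0,0,0]]
    - [[-0.8,-0.7,0],[0,0,0]]
    - [[-1,-0.7,0],[0,0,0]]
  gripper: -1

```text
time: 36.28
eef_pos: [0.5887, -0.0406, 0.3077]
tcp_rot: [180.0, -0.0, 96.4]
wrist_force: [0.5, 0.4, 0.6]
finger_gap: 0.961
```

carry_out:
  deltas:
    - [[-0.4,0,0],[0,0,-0.11]]
    - [[-0.8,0,0],[0,0,-0.22]]
    - [[-1,0,0],[0,0,-0.33]]
    - [[-1,0,0],[0,0,-0.44]]
    - [[-1,0,0],[0,0,-0.55]]
    - [[-1,0,0],[0,0,-0.66]]
    - [[-1,0,0],[0,0,-0.77]]
    - [[-1,0,0],[0,0,-0.88]]

```text
time: 37.28
eef_pos: [0.6005, -0.116, 0.3068]
tcp_rot: [180.0, 0.0, 176.2]
wrist_force: [-0.7, -0.4, 0.5]
finger_gap: 0.999
```

Run:
```python
from h import *
s=arm.get_state();print(s["time"],s["eef_pos"],s["tcp_rot"],np.round(s["joint_positions"]))
im,p=grab("top","t3")
for nm,lo,hi,z in [("green",(70,60,120),(90,160,255),.008),("blue",(112,150,60),(125,255,255),.008)]:
    for c in blobs(im,lo,hi,100)[:3]: 
        if cv2.contourArea(c)<1200: print(nm,cv2.boundingRect(c),rect("top",c,z))
im,p=grab("wrist","w10")
for nm,lo,hi,z in [("green",(70,50,120),(92,160,255),.008),("blue",(112,150,60),(125,255,255),.008)]:
    for c in blobs(im,lo,hi,500)[:3]: print(nm,cv2.boundingRect(c),rect("wrist",c,z,p))
print(rel([.5374,-.2815,.1],-187,s))
cv2.imwrite("pics/tw.png",np.hstack([cv2.imread("pics/t3.png")[100:330,190:450],cv2.resize(im,(307,230))]))
```

```text
37.275 [ 0.60048656 -0.11600918  0.30679286] [1.79966826e+02 3.97524349e-03 1.76243772e+02] [-11.  19.  24.  94.  -8.  69. 101.]
green (60, 211, 68, 9) [524.1 470.5 160.3   8.1 -83.4]
blue (163, 209, 39, 69) [ 686.7 -260.2  104.3   46.4   -1.8]
(array([ 0.652, -2.117,  2.584]), array([0.   , 0.   , 0.036]))
```

View pics/tw.png

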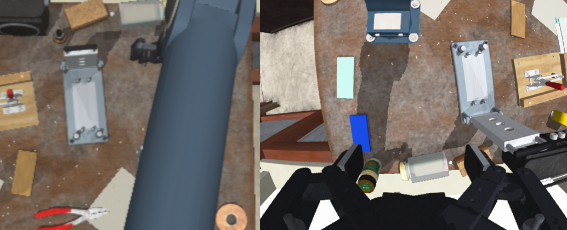

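The leaf is upright and the bed shows. Blue has been knocked to about (0.687, -0.260); green is seen at upper left in the wrist view, looking paler.

Run:
```python
from h import *
s=arm.get_state();p=tool(s);im=cv2.imread("pics/w10.png")
hsv=cv2.cvtColor(im,cv2.COLOR_BGR2HSV); print(hsv[140,155],hsv[150,150])
for c in blobs(im,(75,20,180),(98,160,255),500)[:4]: print(cv2.boundingRect(c),rect("wrist",c,.008,p))
print(rel([.5374,-.2813,.1],172.7,s))
```

```text
[ 86  43 249] [ 86  43 249]
(140, 104, 32, 76) [ 536.8 -280.3  103.6   45.8   -7.9]
(array([ 0.637, -2.117,  2.584]), array([0.   , 0.   , 0.035]))
```

carry_out:
  deltas:
    - [[0.15,-0.5,0.4],[0,0,0.043]]
    - [[0.3,-1,0.8],[0,0,0.043]]
    - [[0.3,-1,0.8],[0,0,0.043]]

```text
time: 37.75
eef_pos: [0.5671, -0.1982, 0.2405]
tcp_rot: [-179.9, -0.3, 171.4]
wrist_force: [-0.9, 0.5, 0.3]
finger_gap: 1.001
```

carry_out:
  deltas:
    - [[0.15,-0.5,0.4],[0,0,0]]
    - [[0.3,-1,0.9],[0,0,0]]
    - [[0.3,-1,0.9],[0,0,0]]

```text
time: 38.12
eef_pos: [0.5323, -0.2728, 0.1685]
tcp_rot: [-180.0, -0.3, 171.5]
wrist_force: [0.3, -0.5, -0.4]
finger_gap: 1.002
```

carry_out:
  deltas:
    - [[0,-0.1,0.4],[0,0,0]]
    - [[0,-0.1,0.8],[0,0,0]]
    - [[0,-0.1,0.8],[0,0,0]]
    - [[0,-0.1,0.8],[0,0,0]]
    - [[0,-0.1,0.8],[0,0,0]]

```text
time: 38.75
eef_pos: [0.5354, -0.2787, 0.1087]
tcp_rot: [-180.0, 0.2, 172.0]
wrist_force: [-0.3, 0.7, 0.2]
finger_gap: 1.002
```

Run:
```python
from h import *
s=arm.get_state();print(s["time"],s["eef_pos"],s["tcp_rot"],np.round(s["joint_positions"]))
im,p=grab("wrist","w11")
for c in blobs(im,(75,20,150),(98,160,255),2000)[:4]:
    r=rect("wrist",c,.008,p); print(cv2.boundingRect(c),r,rel([r[0]/1e3,r[1]/1e3,.0165],180+r[4],s))
for c in blobs(im,(112,150,60),(125,255,255),2000)[:3]: print("blue",rect("wrist",c,.008,p))
```

```text
38.75 [ 0.53541077 -0.27868601  0.10873563] [-179.97268953    0.18349519  172.00978582] [  6.  30.  24. 107. -16.  46. 120.]
(242, 154, 66, 136) [ 537.9 -281.7  103.5   45.8   -7.3] (array([-0.032, -0.032,  1.153]), array([-0.   ,  0.002, -0.008]))
```

carry_out:
  deltas:
    - [[-0.032,-0.035,0.4],[0,0,-0.008]]
    - [[-0.032,-0.035,0.9],[0,0,-0.008]]
    - [[-0.032,-0.035,0.9],[0,0,-0.008]]
    - [[-0.032,-0.035,0.9],[0,0,-0.008]]

```text
time: 39.3
eef_pos: [0.5371, -0.2824, 0.0366]
tcp_rot: [-180.0, 0.1, 172.7]
wrist_force: [0.1, -0.3, 0.4]
finger_gap: 0.998
```

carry_out:
  deltas:
    - [[0,0,0.12],[0,0,0]]
    - [[0,0,0.25],[0,0,0]]
    - [[0,0,0.25],[0,0,0]]
    - [[0,0,0.25],[0,0,0]]

```text
time: 39.8
eef_pos: [0.5362, -0.2818, 0.015]
tcp_rot: [180.0, -0.0, 172.7]
wrist_force: [0.3, 0.1, 0.0]
finger_gap: 1.003
```

carry_out:
  deltas:
    - [[0,0,0],[0,0,0]]
    - [[0,0,0],[0,0,0]]
    - [[0,0,0],[0,0,0]]
    - [[0,0,0],[0,0,0]]
    - [[0,0,0],[0,0,0]]
    - [[0,0,0],[0,0,0]]
    - [[0,0,0],[0,0,0]]
  gripper: 1

```text
time: 40.67
eef_pos: [0.5373, -0.2827, 0.0172]
tcp_rot: [-180.0, 0.2, 172.7]
wrist_force: [-1.1, 0.9, 11.1]
finger_gap: 0.515
```

carry_out:
  deltas:
    - [[0,0,-0.3],[0,0,0]]
    - [[0,0,-0.7],[0,0,0]]
    - [[0,0,-1],[0,0,0]]

```text
time: 41.05
eef_pos: [0.5362, -0.2818, 0.0961]
tcp_rot: [-180.0, 0.0, 172.7]
wrist_force: [0.8, -0.1, -0.8]
finger_gap: 0.515
```

carry_out:
  deltas:
    - [[0,0.4,-0.2],[0,0,0]]
    - [[0.07,1,-0.25],[0,0,0]]

```text
time: 41.3
eef_pos: [0.5414, -0.2028, 0.1164]
tcp_rot: [-179.9, 0.2, 172.5]
wrist_force: [2.1, 0.8, -0.4]
finger_gap: 0.521
```

carry_out:
  deltas:
    - [[0,0.5,0],[0,0,0]]
    - [[0.07,1,0],[0,0,0]]

```text
time: 41.55
eef_pos: [0.5455, -0.1201, 0.1151]
tcp_rot: [180.0, 0.0, 172.7]
wrist_force: [1.3, 0.8, -0.8]
finger_gap: 0.518
```

carry_out:
  deltas:
    - [[0,0.5,0],[0,0,-0.08]]
    - [[0.07,1,0],[0,0,-0.153]]
    - [[0.07,1,0],[0,0,-0.153]]

```text
time: 41.92
eef_pos: [0.5498, -0.0371, 0.1147]
tcp_rot: [179.9, -0.0, -173.1]
wrist_force: [0.3, -0.4, -0.9]
finger_gap: 0.519
```

carry_out:
  deltas:
    - [[0,0.5,0],[0,0,0]]
    - [[0,0.8,0],[0,0,0]]
    - [[0,0.8,0],[0,0,0]]
    - [[0,0.8,0],[0,0,0]]
    - [[0,0.8,0],[0,0,0]]

```text
time: 42.55
eef_pos: [0.5428, 0.0203, 0.1151]
tcp_rot: [-180.0, 0.0, -173.7]
wrist_force: [0.2, -0.1, -0.8]
finger_gap: 0.519
```

Run:
```python
from h import *
s=arm.get_state();print(s["time"],s["eef_pos"],s["tcp_rot"],s["finger_gap"],s["wrist_force"])
im,p=grab("wrist","w12")
print(rel([.5567,.0371,.0305],-173.5,s))
g=cv2.cvtColor(im,cv2.COLOR_BGR2HSV)
for c in blobs(im,(75,20,110),(98,160,255),2000)[:2]: print(cv2.boundingRect(c),rect("wrist",c,p[0][2]-.0092,p))
cv2.imwrite("pics/w12c.png",cv2.resize(im[60:360,130:430],None,fx=2,fy=2))
```

```text
42.55 [0.54283839 0.02025214 0.11507353] [-1.79958500e+02  6.20360647e-03 -1.73673888e+02] 0.5192612866983455 [ 0.1769388  -0.09878293 -0.84033345]
(array([-0.195,  0.191,  1.057]), array([-0.   ,  0.   , -0.002]))
(226, 169, 110, 188) [539.3  20.9  95.8  45.6   6.4]
```

View pics/w12c.png

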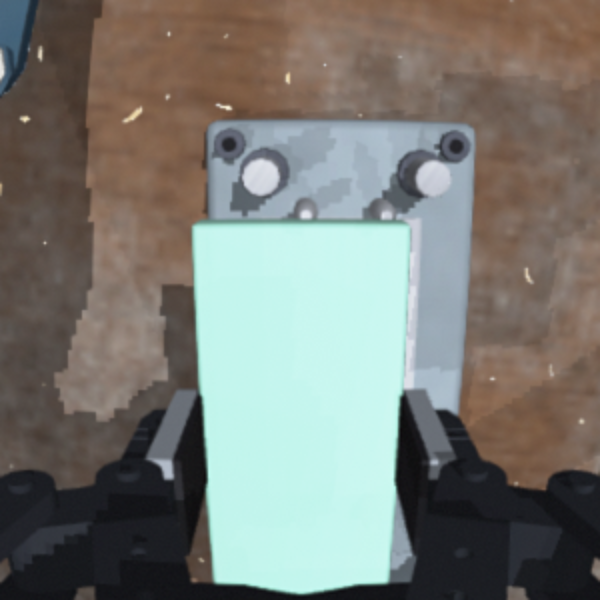

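The green slab is held square; the near pins are at crop (305,210) and (382,210), and the bed is clear.

carry_out:
  deltas:
    - [[-0.1,0.1,0.2],[0,0,0]]
    - [[-0.195,0.191,0.5],[0,0,0]]
    - [[-0.195,0.191,0.75],[0,0,0]]
    - [[-0.195,0.191,0.75],[0,0,0]]
    - [[-0.195,0.191,0.75],[0,0,0]]
    - [[-0.195,0.191,0.75],[0,0,0]]

```text
time: 43.35
eef_pos: [0.5571, 0.039, 0.0557]
tcp_rot: [180.0, 0.1, -173.5]
wrist_force: [-0.2, 0.6, -0.1]
finger_gap: 0.516
```

Run:
```python
from h import *
s=arm.get_state();print(s["time"],s["eef_pos"],s["tcp_rot"],s["wrist_force"])
print(rel([.5567,.0371,.0300],-173.5,s))
```

```text
43.35 [0.55712478 0.03900606 0.05572859] [ 1.79991777e+02  9.06489668e-02 -1.73530357e+02] [-0.15476586  0.61188232 -0.07537843]
(array([ 0.008, -0.023,  0.322]), array([ 0.   ,  0.001, -0.   ]))
```

carry_out:
  deltas:
    - [[0.008,-0.023,0.1],[0,0,0]]
    - [[0.008,-0.023,0.2],[0,0,0]]
    - [[0.008,-0.023,0.3],[0,0,0]]
    - [[0.008,-0.023,0.32],[0,0,0]]
    - [[0.008,-0.023,0.32],[0,0,0]]
    - [[0.008,-0.023,0.33],[0,0,0]]
    - [[0.008,-0.023,0.33],[0,0,0]]

```text
time: 44.22
eef_pos: [0.556, 0.0371, 0.0292]
tcp_rot: [180.0, -0.0, -173.5]
wrist_force: [-1.1, 0.5, 6.1]
finger_gap: 0.518
```

carry_out:
  deltas:
    - [[0,0,0],[0,0,0]]
    - [[0,0,0],[0,0,0]]
    - [[0,0,0],[0,0,0]]
    - [[0,0,0],[0,0,0]]
    - [[0,0,0],[0,0,0]]
    - [[0,0,0],[0,0,0]]
  gripper: -1

```text
time: 44.98
eef_pos: [0.5561, 0.0371, 0.0286]
tcp_rot: [180.0, 0.0, -173.5]
wrist_force: [1.1, 0.0, 0.2]
finger_gap: 0.997
```

carry_out:
  deltas:
    - [[0,0,-0.3],[0,0,0]]
    - [[0,0,-0.8],[0,0,0]]
    - [[0,0,-1],[0,0,0]]
    - [[0,0,-1],[0,0,0]]
    - [[0,0,-1],[0,0,0]]

```text
time: 45.6
eef_pos: [0.5552, 0.0372, 0.1074]
tcp_rot: [180.0, -0.1, -173.5]
wrist_force: [-0.8, 0.4, -0.7]
finger_gap: 1.003
```

Run:
```python
from h import *
s=arm.get_state();print(s["time"],s["eef_pos"],s["tcp_rot"],s["finger_gap"])
im,p=grab("wrist","w13")
for c in blobs(im,(75,20,90),(98,160,255),2000)[:2]: print(cv2.boundingRect(c),rect("wrist",c,.020,p))
print(rel([.3945,.1755,.1],172.5,s))
```

```text
45.6 [0.55515413 0.03721447 0.107437  ] [ 1.79994722e+02 -1.24856637e-01 -1.73503741e+02] 1.002955397632234
(245, 154, 71, 144) [556.8  38.4 104.3  46.5   6.5]
(array([1.8  , 1.945, 0.097]), array([-0.   , -0.001,  0.156]))
```

carry_out:
  deltas:
    - [[0.5,0.3,-0.2],[0,0,0]]
    - [[0.9,0.8,-0.3],[0,0,0]]
    - [[0.9,1,-0.3],[0,0,0]]

```text
time: 46.02
eef_pos: [0.4726, 0.1102, 0.1318]
tcp_rot: [180.0, -0.2, -173.3]
wrist_force: [0.0, 0.0, 0.2]
finger_gap: 1.002
```

carry_out:
  deltas:
    - [[0.5,0.5,0.1],[0,0,0.1]]
    - [[0.9,0.945,0.2],[0,0,0.156]]
    - [[0.9,0.945,0.3],[0,0,0.156]]
    - [[0.9,0.945,0.3],[0,0,0.156]]
    - [[0.9,0.945,0.3],[0,0,0.156]]
    - [[0.9,0.945,0.3],[0,0,0.156]]

```text
time: 46.78
eef_pos: [0.3965, 0.1747, 0.1088]
tcp_rot: [180.0, 0.0, 172.3]
wrist_force: [0.1, 0.4, 1.0]
finger_gap: 0.999
```

Run:
```python
from h import *
s=arm.get_state();print(s["time"],s["eef_pos"],s["tcp_rot"],np.round(s["joint_positions"]))
im,p=grab("wrist","w14")
u,v=pixw([.3945,.1755,.005],p); print(u,v,cv2.cvtColor(im,cv2.COLOR_BGR2HSV)[int(v),int(u)])
for lo in((10,100,60),(13,110,70),(15,110,80)):
  for c in blobs(im,lo,(24,220,255),2500)[:4]:
    r=rect("wrist",c,.005,p)
    if 95<r[2]<115 and r[3]<55: print(lo,cv2.boundingRect(c),r,cv2.contourArea(c),rel([r[0]/1e3,r[1]/1e3,.0185],180+r[4],s))
cv2.imwrite("pics/w14c.png",cv2.resize(im[100:360,150:410],None,fx=2,fy=2))
```

```text
46.775 [0.39650233 0.17469073 0.10879307] [1.79988550e+02 4.49501789e-02 1.72314970e+02] [-47.  16.  21. 128. -10.  37.  63.]
279.53673386539384 218.50121464207996 [ 17 128 220]
(13, 110, 70) (250, 147, 70, 147) [399.5 176.9 114.   52.   -4.2] 8325.5 (array([-0.033,  0.032,  1.129]), array([ 0.   ,  0.001, -0.039]))
(15, 110, 80) (251, 147, 65, 135) [394.7 178.  102.9  45.9  -7.3] 8193.5 (array([0.029, 0.038, 1.129]), array([ 0.   ,  0.   , -0.004]))
```

carry_out:
  deltas:
    - [[0.029,0.032,0.4],[0,0,-0.004]]
    - [[0.029,0.032,0.9],[0,0,-0.004]]
    - [[0.029,0.032,0.9],[0,0,-0.004]]
    - [[0.029,0.032,0.9],[0,0,-0.004]]

```text
time: 47.32
eef_pos: [0.3943, 0.1782, 0.0375]
tcp_rot: [180.0, 0.1, 172.8]
wrist_force: [-0.5, 0.8, -0.1]
finger_gap: 0.999
```

carry_out:
  deltas:
    - [[0,0,0.12],[0,0,0]]
    - [[0,0,0.23],[0,0,0]]
    - [[0,0,0.23],[0,0,0]]
    - [[0,0,0.23],[0,0,0]]

```text
time: 47.82
eef_pos: [0.3935, 0.1783, 0.0183]
tcp_rot: [180.0, 0.0, 172.8]
wrist_force: [-0.3, 1.1, 1.1]
finger_gap: 1.002
```

carry_out:
  deltas:
    - [[0,0,0],[0,0,0]]
    - [[0,0,0],[0,0,0]]
    - [[0,0,0],[0,0,0]]
    - [[0,0,0],[0,0,0]]
    - [[0,0,0],[0,0,0]]
    - [[0,0,0],[0,0,0]]
    - [[0,0,0],[0,0,0]]
  gripper: 1

```text
time: 48.7
eef_pos: [0.3935, 0.1784, 0.0189]
tcp_rot: [180.0, -0.0, 172.8]
wrist_force: [-0.4, -1.0, 9.0]
finger_gap: 0.502
```

carry_out:
  deltas:
    - [[0,0,-0.3],[0,0,0]]
    - [[0,0,-0.7],[0,0,0]]
    - [[0,0,-1],[0,0,0]]
    - [[0,0,-1],[0,0,0]]
    - [[0,0,-1],[0,0,0]]

```text
time: 49.32
eef_pos: [0.3929, 0.1782, 0.0977]
tcp_rot: [-180.0, -0.0, 172.8]
wrist_force: [-0.2, -0.0, -0.1]
finger_gap: 0.507
```

Run:
```python
from h import *
s=arm.get_state();print(s["time"],s["eef_pos"],s["tcp_rot"],s["finger_gap"])
im,p=grab("wrist","w15")
for c in blobs(im,(15,110,80),(24,220,255),2500)[:3]: print(cv2.boundingRect(c),rect("wrist",c,p[0][2]-.0135,p))
print(rel([.5567,.0371,.12],-173.5,s))
cv2.imwrite("pics/w15c.png",cv2.resize(im[100:360,150:410],None,fx=1.6,fy=1.6))
```

```text
49.325 [0.39290565 0.17819638 0.09770326] [-1.79977649e+02 -4.83959551e-02  1.72819619e+02] 0.506662636967491
(228, 170, 106, 187) [391.7 179.1  98.3  45.1  -7.3]
(array([-2.252, -1.494, -0.28 ]), array([-0.   , -0.001, -0.152]))
```

View pics/w15c.png

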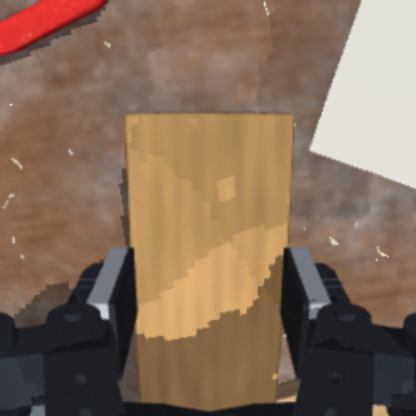

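The card is held square in the jaws. Carrying it to the bed.

carry_out:
  deltas:
    - [[-0.4,-0.25,-0.2],[0,0,0]]
    - [[-0.8,-0.5,-0.35],[0,0,0]]

```text
time: 49.62
eef_pos: [0.4519, 0.1302, 0.1255]
tcp_rot: [-179.9, -0.1, 172.9]
wrist_force: [1.2, 0.9, -0.7]
finger_gap: 0.505
```

carry_out:
  deltas:
    - [[-0.4,-0.25,0],[0,0,0]]
    - [[-0.8,-0.5,0],[0,0,0]]

```text
time: 49.88
eef_pos: [0.5107, 0.082, 0.1251]
tcp_rot: [-180.0, -0.1, 172.8]
wrist_force: [-0.5, 0.7, -0.1]
finger_gap: 0.507
```

carry_out:
  deltas:
    - [[-0.3,-0.25,0],[0,0,-0.08]]
    - [[-0.6,-0.48,0.2],[0,0,-0.152]]
    - [[-0.6,-0.48,0.4],[0,0,-0.152]]
    - [[-0.6,-0.48,0.4],[0,0,-0.152]]
    - [[-0.6,-0.48,0.4],[0,0,-0.152]]
    - [[-0.6,-0.48,0.4],[0,0,-0.152]]

```text
time: 50.62
eef_pos: [0.5532, 0.0397, 0.0947]
tcp_rot: [180.0, 0.0, -173.4]
wrist_force: [-0.4, -0.4, -0.7]
finger_gap: 0.5
```

Run:
```python
from h import *
s=arm.get_state();print(s["time"],s["eef_pos"],s["tcp_rot"],s["finger_gap"])
print(rel([.5560,.0371,.055],-173.5,s))
```

```text
50.625 [0.55318118 0.03969916 0.09466076] [ 1.79974440e+02  3.86608338e-02 -1.73448599e+02] 0.4995879474301389
(array([-0.031, -0.037,  0.496]), array([0.   , 0.   , 0.001]))
```

carry_out:
  deltas:
    - [[-0.031,-0.037,0.2],[0,0,0]]
    - [[-0.031,-0.037,0.4],[0,0,0]]
    - [[-0.031,-0.037,0.5],[0,0,0]]
    - [[-0.031,-0.037,0.6],[0,0,0]]
    - [[-0.031,-0.037,0.65],[0,0,0]]
    - [[-0.031,-0.037,0.67],[0,0,0]]
    - [[-0.031,-0.037,0.67],[0,0,0]]
    - [[-0.031,-0.037,0.67],[0,0,0]]

```text
time: 51.62
eef_pos: [0.5563, 0.0361, 0.0409]
tcp_rot: [180.0, 0.0, -173.5]
wrist_force: [-0.2, -0.6, 0.3]
finger_gap: 0.502
```

carry_out:
  deltas:
    - [[0,0,0.01],[0,0,0]]
    - [[0,0,0.02],[0,0,0]]
    - [[0,0,0.03],[0,0,0]]
    - [[0,0,0.03],[0,0,0]]

```text
time: 52.12
eef_pos: [0.5561, 0.0362, 0.039]
tcp_rot: [180.0, 0.0, -173.5]
wrist_force: [-1.9, -0.0, 5.7]
finger_gap: 0.501
```

carry_out:
  deltas:
    - [[0,0,0],[0,0,0]]
    - [[0,0,0],[0,0,0]]
    - [[0,0,0],[0,0,0]]
    - [[0,0,0],[0,0,0]]
    - [[0,0,0],[0,0,0]]
    - [[0,0,0],[0,0,0]]
  gripper: -1

```text
time: 52.88
eef_pos: [0.556, 0.0361, 0.0382]
tcp_rot: [180.0, -0.0, -173.5]
wrist_force: [0.6, -0.9, 0.1]
finger_gap: 0.998
```

carry_out:
  deltas:
    - [[0,0,-0.3],[0,0,0]]
    - [[0,0,-0.8],[0,0,0]]
    - [[0,0,-1],[0,0,0]]
    - [[0,0,-1],[0,0,0]]
    - [[0,0,-1],[0,0,0]]

```text
time: 53.5
eef_pos: [0.5551, 0.0362, 0.117]
tcp_rot: [180.0, -0.1, -173.5]
wrist_force: [0.4, -0.3, -0.1]
finger_gap: 1.0
```

Run:
```python
from h import *
s=arm.get_state();print(s["time"],s["eef_pos"],s["tcp_rot"],s["finger_gap"])
im,p=grab("wrist","w16")
for c in blobs(im,(14,90,60),(24,220,255),2500)[:3]: print(cv2.boundingRect(c),rect("wrist",c,.025,p))
for c in blobs(im,(75,20,90),(98,160,255),50)[:3]: print("green",cv2.boundingRect(c),cv2.contourArea(c))
for c in blobs(im,(112,150,60),(125,255,255),500)[:3]: print("blue",cv2.boundingRect(c),rect("wrist",c,.008,p))
print(rel([.6865,-.2602,.12],178.2,s))
```

```text
53.5 [0.55512329 0.03621347 0.11703034] [ 1.79996190e+02 -1.25180963e-01 -1.73502594e+02] 0.999913372429682
(247, 156, 67, 139) [557.6  37.3 102.6  44.9   6.4]
green (249, 153, 66, 4) 70.0
blue (0, 258, 32, 83) [ 684.9 -255.8  106.4   51.3   -2.4]
(array([-1.212, -3.867, -0.04 ]), array([-0.   , -0.001,  0.092]))
```

carry_out:
  deltas:
    - [[0,-0.5,-0.1],[0,0,0]]
    - [[0,-1,-0.2],[0,0,0]]

```text
time: 53.8
eef_pos: [0.5644, -0.0437, 0.1329]
tcp_rot: [180.0, -0.2, -173.4]
wrist_force: [0.1, -0.6, -0.1]
finger_gap: 0.997
```

carry_out:
  deltas:
    - [[-0.2,-0.5,0],[0,0,0]]
    - [[-0.4,-1,0],[0,0,0]]

```text
time: 54.05
eef_pos: [0.6057, -0.1202, 0.1329]
tcp_rot: [180.0, -0.1, -173.5]
wrist_force: [0.1, 0.3, -1.0]
finger_gap: 0.994
```

carry_out:
  deltas:
    - [[-0.2,-0.5,0],[0,0,0]]
    - [[-0.4,-1,0],[0,0,0]]

```text
time: 54.3
eef_pos: [0.6466, -0.196, 0.1324]
tcp_rot: [179.9, -0.1, -173.5]
wrist_force: [0.6, 0.4, -0.8]
finger_gap: 0.999
```

carry_out:
  deltas:
    - [[-0.2,-0.4,0.1],[0,0,0.05]]
    - [[-0.4,-0.87,0.2],[0,0,0.092]]
    - [[-0.4,-0.87,0.3],[0,0,0.092]]
    - [[-0.4,-0.87,0.3],[0,0,0.092]]
    - [[-0.4,-0.87,0.3],[0,0,0.092]]

```text
time: 54.92
eef_pos: [0.6862, -0.2589, 0.1098]
tcp_rot: [179.9, -0.0, 178.3]
wrist_force: [1.0, 0.1, -0.0]
finger_gap: 0.998
```

Run:
```python
from h import *
s=arm.get_state();print(s["time"],s["eef_pos"],s["tcp_rot"],np.round(s["joint_positions"]))
im,p=grab("wrist","w17")
for c in blobs(im,(108,120,40),(128,255,255),1500)[:3]:
    r=rect("wrist",c,.008,p); print(cv2.boundingRect(c),r,rel([r[0]/1e3,r[1]/1e3,.0185],180+r[4],s))
```

```text
54.925 [ 0.68624572 -0.25885423  0.10976152] [ 1.79913626e+02 -4.61375228e-02  1.78308052e+02] [  3.  41.  23.  87. -18.  56. 119.]
(242, 153, 66, 135) [ 687.8 -262.   103.2   45.9   -1.9] (array([-0.021, -0.04 ,  1.141]), array([ 0.001, -0.001,  0.002]))
```

carry_out:
  deltas:
    - [[-0.021,-0.045,0.4],[0,0,0.002]]
    - [[-0.021,-0.045,0.9],[0,0,0.002]]
    - [[-0.021,-0.045,0.9],[0,0,0.002]]
    - [[-0.021,-0.045,0.9],[0,0,0.002]]

```text
time: 55.48
eef_pos: [0.6889, -0.2643, 0.0399]
tcp_rot: [-180.0, 0.1, 178.1]
wrist_force: [0.7, 0.3, 1.1]
finger_gap: 0.999
```

carry_out:
  deltas:
    - [[0,0,0.12],[0,0,0]]
    - [[0,0,0.24],[0,0,0]]
    - [[0,0,0.24],[0,0,0]]
    - [[0,0,0.24],[0,0,0]]

```text
time: 55.98
eef_pos: [0.688, -0.2644, 0.019]
tcp_rot: [180.0, -0.0, 178.0]
wrist_force: [-0.5, -0.3, -0.6]
finger_gap: 0.999
```

carry_out:
  deltas:
    - [[0,0,0],[0,0,0]]
    - [[0,0,0],[0,0,0]]
    - [[0,0,0],[0,0,0]]
    - [[0,0,0],[0,0,0]]
    - [[0,0,0],[0,0,0]]
    - [[0,0,0],[0,0,0]]
    - [[0,0,0],[0,0,0]]
  gripper: 1

```text
time: 56.85
eef_pos: [0.6885, -0.2646, 0.0197]
tcp_rot: [-180.0, 0.1, 178.0]
wrist_force: [0.2, 0.3, 4.8]
finger_gap: 0.51
```

carry_out:
  deltas:
    - [[0,0,-0.3],[0,0,0]]
    - [[0,0,-0.7],[0,0,0]]
    - [[0,0,-1],[0,0,0]]
    - [[0,0,-1],[0,0,0]]
    - [[0,0,-1],[0,0,0]]

```text
time: 57.48
eef_pos: [0.6873, -0.2638, 0.0982]
tcp_rot: [180.0, -0.1, 178.0]
wrist_force: [-1.3, -0.0, -0.5]
finger_gap: 0.508
```

Run:
```python
from h import *
s=arm.get_state();print(s["time"],s["eef_pos"],s["tcp_rot"],s["finger_gap"])
im,p=grab("wrist","w18")
for c in blobs(im,(108,120,40),(128,255,255),1500)[:3]:
    r=rect("wrist",c,p[0][2]-.0105,p); print(cv2.boundingRect(c),r)
print(rel([.5567,.0371,.12],-173.5,s))
```

```text
57.475 [ 0.68725897 -0.26380615  0.09816914] [ 1.79952038e+02 -8.99001099e-02  1.78027521e+02] 0.5077510165155771
(227, 166, 108, 192) [ 684.  -262.8   98.6   45.    -2. ]
(array([ 1.761,  3.703, -0.267]), array([ 0.001, -0.001, -0.094]))
```

carry_out:
  deltas:
    - [[0.35,0.4,-0.2],[0,0,0]]
    - [[0.75,0.8,-0.4],[0,0,0]]
    - [[0.75,1,-0.4],[0,0,0]]

```text
time: 57.9
eef_pos: [0.6288, -0.1805, 0.1308]
tcp_rot: [179.9, -0.1, 178.0]
wrist_force: [0.7, -0.7, -1.2]
finger_gap: 0.515
```

carry_out:
  deltas:
    - [[0.3,0.4,0],[0,0,0]]
    - [[0.7,0.8,0],[0,0,0]]
    - [[0.7,1,0],[0,0,0]]

```text
time: 58.28
eef_pos: [0.5754, -0.0984, 0.1296]
tcp_rot: [179.9, -0.2, 178.1]
wrist_force: [0.9, -0.5, -0.9]
finger_gap: 0.513
```

carry_out:
  deltas:
    - [[0.1,0.5,0],[0,0,-0.05]]
    - [[0.2,1,0],[0,0,-0.094]]
    - [[0.2,1,0],[0,0,-0.094]]

```text
time: 58.65
eef_pos: [0.565, -0.0157, 0.1302]
tcp_rot: [179.9, -0.0, -173.1]
wrist_force: [0.1, 0.9, -0.5]
finger_gap: 0.509
```

carry_out:
  deltas:
    - [[0.03,0.4,0.1],[0,0,0]]
    - [[0.07,0.7,0.3],[0,0,0]]
    - [[0.07,0.7,0.4],[0,0,0]]
    - [[0.07,0.7,0.4],[0,0,0]]
    - [[0.07,0.7,0.4],[0,0,0]]
    - [[0.07,0.7,0.4],[0,0,0]]

```text
time: 59.4
eef_pos: [0.5531, 0.034, 0.0995]
tcp_rot: [-180.0, 0.1, -173.6]
wrist_force: [-0.3, -0.8, -0.5]
finger_gap: 0.511
```

Run:
```python
from h import *
s=arm.get_state();print(s["time"],s["eef_pos"],s["tcp_rot"],s["finger_gap"])
print(rel([.5580,.0373,.047],-173.5,s))
```

```text
59.4 [0.55305445 0.03403309 0.09951784] [-1.79981571e+02  6.88711139e-02 -1.73615397e+02] 0.5114154969380285
(array([-0.065,  0.034,  0.657]), array([-0.   ,  0.001, -0.001]))
```

carry_out:
  deltas:
    - [[-0.065,0.034,0.2],[0,0,0]]
    - [[-0.065,0.034,0.4],[0,0,0]]
    - [[-0.065,0.034,0.55],[0,0,0]]
    - [[-0.065,0.034,0.62],[0,0,0]]
    - [[-0.065,0.034,0.64],[0,0,0]]
    - [[-0.065,0.034,0.64],[0,0,0]]

```text
time: 60.15
eef_pos: [0.5575, 0.0384, 0.048]
tcp_rot: [180.0, 0.0, -173.5]
wrist_force: [0.7, -0.2, -1.1]
finger_gap: 0.512
```

carry_out:
  deltas:
    - [[0,0,0.01],[0,0,0]]
    - [[0,0,0.02],[0,0,0]]
    - [[0,0,0.03],[0,0,0]]
    - [[0,0,0.03],[0,0,0]]

```text
time: 60.65
eef_pos: [0.5572, 0.0384, 0.0454]
tcp_rot: [180.0, 0.0, -173.5]
wrist_force: [-0.4, -0.1, -0.4]
finger_gap: 0.511
```

carry_out:
  deltas:
    - [[0,-0.012,0.006],[0,0,0]]
    - [[0,-0.012,0.012],[0,0,0]]
    - [[0,-0.012,0.015],[0,0,0]]
    - [[0,-0.012,0.015],[0,0,0]]

```text
time: 61.15
eef_pos: [0.5574, 0.0373, 0.0447]
tcp_rot: [180.0, 0.0, -173.5]
wrist_force: [-2.0, -1.1, 5.8]
finger_gap: 0.507
```

carry_out:
  deltas:
    - [[0,0,0],[0,0,0]]
    - [[0,0,0],[0,0,0]]
    - [[0,0,0],[0,0,0]]
    - [[0,0,0],[0,0,0]]
    - [[0,0,0],[0,0,0]]
    - [[0,0,0],[0,0,0]]
  gripper: -1

```text
time: 61.9
eef_pos: [0.5574, 0.0375, 0.0442]
tcp_rot: [180.0, -0.0, -173.5]
wrist_force: [0.9, -0.3, 0.4]
finger_gap: 0.998
```

carry_out:
  deltas:
    - [[0,0,-0.3],[0,0,0]]
    - [[0,0,-0.8],[0,0,0]]
    - [[0,0,-1],[0,0,0]]
    - [[0,0,-1],[0,0,0]]
    - [[0,0,-1],[0,0,0]]

```text
time: 62.52
eef_pos: [0.5565, 0.0375, 0.123]
tcp_rot: [180.0, -0.1, -173.5]
wrist_force: [-0.9, -0.3, 0.2]
finger_gap: 1.002
```

Run:
```python
from h import *
s=arm.get_state();print(s["time"],s["eef_pos"],s["tcp_rot"],s["finger_gap"])
im,p=grab("wrist","w19")
for c in blobs(im,(108,120,40),(128,255,255),1500)[:3]: print(cv2.boundingRect(c),rect("wrist",c,.033,p))
for c in blobs(im,(14,90,60),(24,220,255),60)[:3]: print("card",cv2.boundingRect(c))
print(rel([.6488,.0475,.26],96.6,s))
im2,_=grab("scene","s2")
cv2.imwrite("pics/c19.png",np.hstack([cv2.resize(im[90:350,150:410],(390,390)),cv2.resize(im2[130:290,190:350],(390,390),interpolation=cv2.INTER_CUBIC)]))
```

```text
62.525 [0.55646684 0.03753177 0.1230174 ] [ 1.79996102e+02 -1.26957574e-01 -1.73503588e+02] 1.0018451924492147
(245, 153, 69, 142) [557.3  38.3 103.5  45.5   6.5]
card (417, 171, 143, 115)
card (425, 285, 99, 32)
card (521, 260, 39, 41)
(array([-1.157, -0.007, -1.715]), array([-0.001, -0.001,  0.999]))
```

View pics/c19.png

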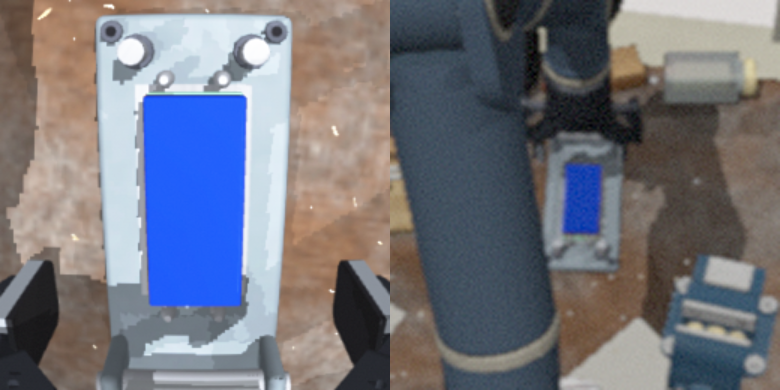

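The blue slab is square between the pins on top of the stack, with no card or green showing except a sliver at the near edge. Next I rise, turn and take the handle again.

carry_out:
  deltas:
    - [[0.3,0,-0.5],[0,0,0]]
    - [[0.5,0,-1],[0,0,0]]
    - [[0.5,0,-1],[0,0,0]]
  gripper: 0.3

```text
time: 63.0
eef_pos: [0.5183, 0.0328, 0.2061]
tcp_rot: [179.9, 0.2, -173.5]
wrist_force: [0.2, -0.5, 0.2]
finger_gap: 0.374
```

carry_out:
  deltas:
    - [[0,0,-0.5],[0,0,0.11]]
    - [[0,0,-1],[0,0,0.22]]
    - [[0,0,-1],[0,0,0.33]]
    - [[0,0,-1],[0,0,0.44]]
    - [[0,0,-1],[0,0,0.55]]
    - [[0,0,-1],[0,0,0.66]]
    - [[0,0,-1],[0,0,0.77]]
    - [[0,0,-1],[0,0,0.88]]

```text
time: 64.0
eef_pos: [0.5173, 0.0331, 0.2825]
tcp_rot: [-179.8, 0.0, 107.0]
wrist_force: [-0.5, -0.2, 0.2]
finger_gap: 0.354
```

carry_out:
  deltas:
    - [[0,0,-0.5],[0,0,0.1]]
    - [[0,0,-0.7],[0,0,0.119]]
    - [[0,0,-0.7],[0,0,0.119]]
    - [[0,0,-0.7],[0,0,0.119]]
    - [[0,0,-0.7],[0,0,0.119]]

```text
time: 64.62
eef_pos: [0.5171, 0.0329, 0.3388]
tcp_rot: [-179.9, 0.0, 96.6]
wrist_force: [0.7, -0.3, 0.0]
finger_gap: 0.349
```

Run:
```python
from h import *
s=arm.get_state();print(s["time"],s["eef_pos"],s["tcp_rot"],s["finger_gap"])
print(rel([.6392,.0480,.330],96.6,s))
im,p=grab("wrist","w20")
# leaf handle: expected pixel
print(pixw([.6392,.048,.25],p))
```

```text
64.625 [0.51710148 0.03294696 0.33884982] [-1.79858618e+02  2.69318759e-02  9.65853219e+01] 0.349259961322776
(array([0.012, 1.538, 0.107]), array([-0.002,  0.   , -0.   ]))
[445.68394916 225.70873926]
```

carry_out:
  deltas:
    - [[0.006,0.4,0],[0,0,0]]
    - [[0.006,0.8,0],[0,0,0]]

```text
time: 64.92
eef_pos: [0.5817, 0.0411, 0.3398]
tcp_rot: [-180.0, -0.0, 96.6]
wrist_force: [0.4, 0.5, 0.6]
finger_gap: 0.35
```

carry_out:
  deltas:
    - [[0.006,0.4,0],[0,0,0]]
    - [[0.006,0.738,0],[0,0,0]]
    - [[0.006,0.738,0],[0,0,0]]
    - [[0.006,0.738,0],[0,0,0]]
    - [[0.006,0.738,0],[0,0,0]]

```text
time: 65.55
eef_pos: [0.639, 0.0477, 0.3404]
tcp_rot: [-180.0, -0.0, 96.6]
wrist_force: [-0.1, 0.1, 0.5]
finger_gap: 0.352
```

Run:
```python
from h import *
s=arm.get_state();print(s["time"],s["eef_pos"],s["tcp_rot"],s["finger_gap"])
im,p=grab("wrist","w21"); print(pixw([.6392,.048,.25],p),rel([.6392,.0480,.2622],96.6,s))
cv2.imwrite("pics/w21c.png",cv2.resize(im[80:380,130:430],None,fx=2,fy=2))
```

```text
65.55 [0.63897078 0.04768245 0.34039146] [-1.79990108e+02 -4.02026347e-02  9.65550507e+01] 0.3523111111007646
[281.43712399 227.07222149] (array([0.003, 0.003, 0.977]), array([-0., -0., -0.]))
```

View pics/w21c.png

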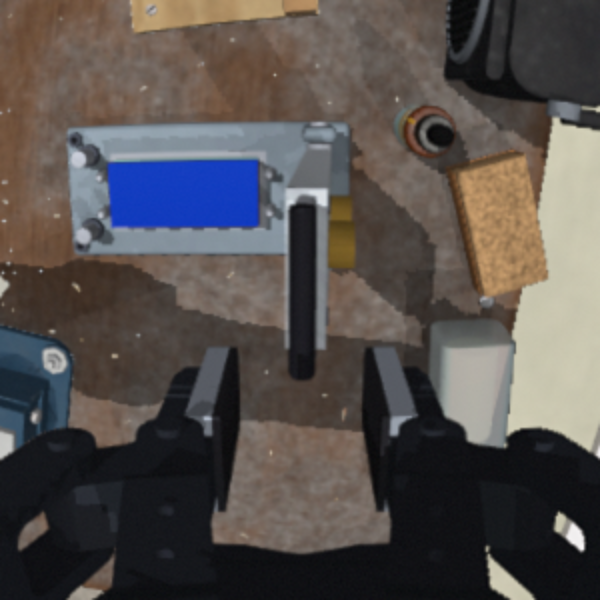

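The bar is centred between the jaws (crop (302,290)), and the bushings are seen behind the leaf. I'll grip it and retrace the arc.

carry_out:
  deltas:
    - [[0.003,0,0.4],[0,0,0]]
    - [[0.003,0,0.8],[0,0,0]]
    - [[0.003,0,0.977],[0,0,0]]
    - [[0.003,0,0.977],[0,0,0]]
    - [[0.003,0,0.977],[0,0,0]]

```text
time: 66.22
eef_pos: [0.6405, 0.048, 0.2635]
tcp_rot: [179.9, -0.0, 96.6]
wrist_force: [-0.5, -1.0, -0.3]
finger_gap: 0.345
```

carry_out:
  deltas:
    - [[0,0,0],[0,0,0]]
    - [[0,0,0],[0,0,0]]
    - [[0,0,0],[0,0,0]]
    - [[0,0,0],[0,0,0]]
    - [[0,0,0],[0,0,0]]
  gripper: 1

```text
time: 66.85
eef_pos: [0.6402, 0.0481, 0.2635]
tcp_rot: [179.9, -0.0, 96.6]
wrist_force: [-1.9, 0.1, 6.0]
finger_gap: 0.079
```

carry_out:
  deltas:
    - [[0,-0.076,0.004],[0,0,0]]
    - [[0,-0.153,0.012],[0,0,0]]
    - [[0,-0.23,0.025],[0,0,0]]
    - [[0,-0.306,0.041],[0,0,0]]
    - [[0,-0.306,0.041],[0,0,0]]

```text
time: 67.47
eef_pos: [0.6168, 0.0455, 0.2608]
tcp_rot: [179.7, -0.0, 96.6]
wrist_force: [1.2, 0.9, 7.4]
finger_gap: 0.081
```

carry_out:
  deltas:
    - [[0,-0.11,0.024],[0,0,0]]
    - [[0,-0.22,0.054],[0,0,0]]
    - [[0,-0.33,0.09],[0,0,0]]
    - [[0,-0.435,0.128],[0,0,0]]
    - [[0,-0.435,0.128],[0,0,0]]

```text
time: 68.1
eef_pos: [0.5802, 0.0414, 0.2497]
tcp_rot: [180.0, -0.1, 96.6]
wrist_force: [-1.9, 0.9, 8.7]
finger_gap: 0.083
```

carry_out:
  deltas:
    - [[0,-0.11,0.042],[0,0,0]]
    - [[0,-0.215,0.09],[0,0,0]]
    - [[0,-0.32,0.143],[0,0,0]]
    - [[0,-0.42,0.2],[0,0,0]]
    - [[0,-0.42,0.2],[0,0,0]]

```text
time: 68.72
eef_pos: [0.5459, 0.0375, 0.2322]
tcp_rot: [-179.8, -0.0, 96.6]
wrist_force: [-3.6, 0.3, 5.0]
finger_gap: 0.085
```

carry_out:
  deltas:
    - [[0,-0.1,0.063],[0,0,0]]
    - [[0,-0.195,0.132],[0,0,0]]
    - [[0,-0.285,0.207],[0,0,0]]
    - [[0,-0.371,0.285],[0,0,0]]
    - [[0,-0.371,0.285],[0,0,0]]

```text
time: 69.35
eef_pos: [0.5161, 0.0342, 0.209]
tcp_rot: [-179.8, -0.0, 96.6]
wrist_force: [-5.0, 0.3, 4.1]
finger_gap: 0.082
```

carry_out:
  deltas:
    - [[0,-0.08,0.073],[0,0,0]]
    - [[0,-0.155,0.15],[0,0,0]]
    - [[0,-0.226,0.23],[0,0,0]]
    - [[0,-0.293,0.313],[0,0,0]]
    - [[0,-0.293,0.313],[0,0,0]]

```text
time: 69.97
eef_pos: [0.4932, 0.0317, 0.1834]
tcp_rot: [-179.8, -0.0, 96.6]
wrist_force: [-1.1, 0.6, -4.0]
finger_gap: 0.081
```

carry_out:
  deltas:
    - [[0,-0.068,0.088],[0,0,0]]
    - [[0,-0.13,0.18],[0,0,0]]
    - [[0,-0.188,0.273],[0,0,0]]
    - [[0,-0.242,0.369],[0,0,0]]
    - [[0,-0.242,0.369],[0,0,0]]

```text
time: 70.6
eef_pos: [0.4744, 0.0293, 0.1541]
tcp_rot: [-179.9, 0.0, 96.5]
wrist_force: [-1.7, 0.6, -4.7]
finger_gap: 0.081
```

carry_out:
  deltas:
    - [[0,-0.052,0.097],[0,0,0]]
    - [[0,-0.098,0.196],[0,0,0]]
    - [[0,-0.139,0.296],[0,0,0]]
    - [[0,-0.176,0.398],[0,0,0]]
    - [[0,-0.176,0.398],[0,0,0]]

```text
time: 71.22
eef_pos: [0.4607, 0.0282, 0.1224]
tcp_rot: [-179.9, -0.0, 96.6]
wrist_force: [-2.4, 3.9, -3.5]
finger_gap: 0.083
```

carry_out:
  deltas:
    - [[0,-0.035,0.104],[0,0,0]]
    - [[0,-0.064,0.209],[0,0,0]]
    - [[0,-0.088,0.314],[0,0,0]]
    - [[0,-0.107,0.419],[0,0,0]]
    - [[0,-0.107,0.419],[0,0,0]]

```text
time: 71.85
eef_pos: [0.4526, 0.0266, 0.0891]
tcp_rot: [-179.9, 0.0, 96.5]
wrist_force: [-3.0, 2.7, -4.4]
finger_gap: 0.079
```

carry_out:
  deltas:
    - [[0,-0.016,0.11],[0,0,0]]
    - [[0,-0.026,0.2],[0,0,0]]
    - [[0,-0.032,0.3],[0,0,0]]
    - [[0,-0.035,0.38],[0,0,0]]
    - [[0,-0.035,0.4],[0,0,0]]
    - [[0,-0.035,0.4],[0,0,0]]

```text
time: 72.6
eef_pos: [0.4498, 0.0272, 0.0575]
tcp_rot: [-179.9, -0.0, 96.8]
wrist_force: [-3.3, 4.3, -2.8]
finger_gap: 0.081
```

carry_out:
  deltas:
    - [[0,0,0.01],[0,0,0]]
    - [[0,0,0.02],[0,0,0]]
    - [[0,0,0.03],[0,0,0]]
    - [[0,0,0.04],[0,0,0]]
    - [[0,0,0.04],[0,0,0]]

```text
time: 73.22
eef_pos: [0.4498, 0.0268, 0.0547]
tcp_rot: [-179.9, -0.0, 96.7]
wrist_force: [-4.3, -5.0, 1.0]
finger_gap: 0.083
```

carry_out:
  deltas:
    - [[0,0,0.01],[0,0,0]]
    - [[0,0,0.02],[0,0,0]]
    - [[0,0,0.02],[0,0,0]]

```text
time: 73.6
eef_pos: [0.4497, 0.0267, 0.0543]
tcp_rot: [-179.9, -0.1, 96.6]
wrist_force: [-8.1, -1.1, 21.1]
finger_gap: 0.082
```

carry_out:
  deltas:
    - [[0,0,-0.02],[0,0,0]]
    - [[0,0,-0.02],[0,0,0]]
    - [[0,0,-0.02],[0,0,0]]
    - [[0,0,-0.02],[0,0,0]]
    - [[0,0,-0.02],[0,0,0]]
  gripper: 0.48

```text
time: 74.22
eef_pos: [0.4503, 0.0263, 0.0545]
tcp_rot: [180.0, 0.0, 96.6]
wrist_force: [-0.3, 0.8, 0.8]
finger_gap: 0.264
```

carry_out:
  deltas:
    - [[0,0,-0.1],[0,0,0]]
    - [[0,0,-0.3],[0,0,0]]
    - [[0,0,-0.6],[0,0,0]]
    - [[0,0,-1],[0,0,0]]
    - [[0,0,-1],[0,0,0]]

```text
time: 74.85
eef_pos: [0.452, 0.0266, 0.1373]
tcp_rot: [179.7, -0.1, 96.6]
wrist_force: [0.5, -0.6, -1.0]
finger_gap: 0.26
```

carry_out:
  deltas:
    - [[0,0,-0.5],[0,0,0]]
    - [[0.3,0.5,-1],[0,0,0]]
    - [[0.6,0.9,-1],[0,0,0]]
    - [[0.6,0.9,-1],[0,0,0]]
    - [[0.6,0.9,-1],[0,0,0]]

```text
time: 75.47
eef_pos: [0.5152, 0.0816, 0.2138]
tcp_rot: [-179.9, 0.0, 96.5]
wrist_force: [0.0, -0.7, -0.3]
finger_gap: 0.258
```

Run:
```python
from h import *
s=arm.get_state();print(s["time"],s["eef_pos"],s["tcp_rot"],s["wrist_force"])
im,p=grab("wrist","w22")
for z in(.065,): print(bush2(im,p,z),[b for b in bush(im,p,z) if b[2]<28])
print(hole(im,p,(557.4,37.8)))
for xy,z in(((521.5,33.7),.065),((557.4,37.8),.053),((593,41.9),.065)): print(pixw([xy[0]/1e3,xy[1]/1e3,z],p))
u=np.array([.9935,.1132]);n=np.array([-.1132,.9935]);h=np.array([.5573,.0371])-.110*u
print("bar exp",[pixw([*(h+n*k),.045],p) for k in(-.03,0,.03)])
for k in(blobs(im,(108,120,40),(128,255,255),20)): print("blue",cv2.boundingRect(k),rect("wrist",k,.033,p))
# bar detected: dark pixels near the expected place
b=pixw([*h,.045],p).astype(int); g=cv2.cvtColor(im,cv2.COLOR_BGR2GRAY)
r=g[b[1],b[0]-25:b[0]+26]; d=np.flatnonzero(r<50); print("dark cols",d.min()+b[0]-25 if len(d) else None,d.max()+b[0]-25 if len(d) else None)
```

```text
75.475 [0.51515365 0.0816289  0.21384344] [-1.79869070e+02  3.84817428e-02  9.65466997e+01] [ 0.02026465 -0.7490349  -0.33248408]
[array([5.2277e+02, 3.5620e+01, 1.1000e+01, 4.5000e-01]), array([5.927e+02, 4.355e+01, 1.100e+01, 4.600e-01]), array([450.73, 168.42,  11.  ,   2.82])] [array([522.5,  36.1,  21.1,  24.5, 283.6, 255. ]), array([592.2,  44.4,  21.1,  25.6, 359.5, 254. ]), array([448.1, 167.7,  21.8,  28.9, 211.3,  97.8])]
(array([5.8332e+02, 2.7500e+01, 3.6620e+01, 3.2000e-01]), 15)
[282.17980682 257.71716605]
[320.31114002 252.49926289]
[359.90402688 256.92803445]
bar exp [array([209.16888153, 276.55398785]), array([206.77948951, 249.33281192]), array([204.61290727, 220.16318467])]
blue (313, 244, 16, 11) [560.3  34.1  13.4  12.1 -13.4]
dark cols 204 212
```

```bash
python3 -c "
from station import arm
print(arm.get_state()['time']); print(arm.job_done())"
```

```text
75.525
the job is handed in; nothing more can be done
None
```

I pressed both bushings on the bench home, stacked green, card and blue on the bed, and shut the leaf. I handed the job in at about 75.5 s; the system gives no verdict.

**Bushings:** Only two were standing, and I searched the views for a third and found none. They went into bores 3 and 1. Shut fingers pressing on each head stopped at TCP 0.084 m, the height for a seated shoulder, and held under 23 N and 16 N.

**Stack:** I swung the leaf to about 87° by its handle. After each release, the centres against my estimated bed centre (557.3, 37.1) mm were as follows (the y values have a 0.6 mm camera bias taken off):

| Piece | x (mm) | y (mm) | Yaw (jig 6.5°) |
|---|---|---|---|
| Green | 556.8 | 37.8 | 6.5° |
| Card | 557.6 | 36.7 | 6.4° |
| Blue | 557.3 | 37.7 | 6.5° |

Blue had been knocked about 3 cm during the run, so I measured it again before picking it up.

**Leaf:** I swung it back slowly along the same arc and pressed until it met its rests at about 21 N. I then released it and drew clear. The last wrist picture shows the bar within 1–2 px of its shut position, both heads upright in their bores, and blue through bore 2.

**Checks that failed or disagreed:**
- That last picture put both heads about 1–2 mm off my earlier bore positions. The offset is nearly the same for both and the camera was turned 90°, so I take it as camera bias.
- The fit of bore 2's rim in that picture failed and gave nothing usable.
- I did not remeasure the stack through the shut leaf or the positions of the bystanders; the moves kept away from the bystanders.

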